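# Lock the cocoa drum's lid ring with the extension tube

## Task

The lid ring on the steel drum of cocoa nibs is still open. Take the square extension tube from the white board and slip it, gently and by feel, fully home over the loose stub of the ring's lever; swing the lever with it, under control, past its dead point until it is fully shut against the ring, then pull the tube off and lay it gently flat back on the white board. Work the lever only with the tube, never force it or let it fly, and leave everything else where it is.

Things in the scene. Friction and masses are not known exactly. Their poses are not given: they have to be found in the camera images.
- drum: Round stainless steel drum, 210 mm across, 195 mm high, lidded, heavy, does not move. Origin: centre of its underside; z up. A clamping ring in two halves (outside radius 118 mm, 26 mm tall, its middle 192 mm above the bench) lies round the lid; the halves meet on the drum's -x side, where the lever is. The +y half is fixed to the drum.
- ring: The moving (-y) half of the clamping ring, hinged to the drum on its +x side; it carries the lever and is sprung open. Origin on that hinge, at bench height. The link from lever to fixed half pulls it in, so while the lever shuts, the lever's pivot travels about 13 mm along the ring.
- lever (a joint): Throwing lever of the ring, rad: 0 = fully shut (along the ring, against its stop); 1.8 to 1.9 = open as found. Turns level about the upright pivot; shutting is anticlockwise seen from above. The moment that springs it open again rises from 0 when open to about 1.7 N m at 1.1 rad and falls to 0 at the dead point near 0.16 rad; past that it must still be pushed to 0, where it stays.
- lever_pivot (a point): On the lever's pivot axis, at the middle of the stub's height. x points along the stub, outwards; z up. Moves with the lever.
- bar_root (a point): Where the stub leaves the lever's end block, 36 mm from the pivot; axes as lever_pivot. Stub: 13 mm square bar, 54 mm long from here, with a round-ended nose 9 mm across, 9.5 mm more. Worn rivet: its tip hangs low and leans aside of the x axis by up to 4 mm (not in these readings) and gives way at 1 N, up to 4 mm any way. The block's face here, 20 mm square, is the stop for the tube.
- tube: Extension tube: straight square steel tube, 200 mm long, 22 mm outside, 16 mm square bore through its whole length, open at both ends, both ends alike; 0.25 to 0.5 kg. Origin: its middle, on its axis; x along the tube. It lies flat on the board.
- tube_end_a (a point): Centre of the tube's mouth at its +x end.
- tube_end_b (a point): Centre of the tube's mouth at its -x end.
- board: White plastic cutting board, 200 x 300 mm (x, y), 15 mm thick, does not move. Origin: centre of its underside; z up.
- bowl: Bystander: steel bowl, 130 mm across, 55 mm high; origin under its centre.
- jar: Bystander: amber glass jar, 72 mm across, 110 mm high; origin under its centre.
- scoop: Bystander: bean scoop lying flat, pan 75 x 56 x 30 mm to +x, black handle 90 mm to -x; origin under the back of the pan.
- spatula: Bystander: wooden-handled spatula lying flat, 200 mm long, under 30 mm high.

How it is judged (in metres and radians):
On the way, in this order (a step that is already met when the one before it is completed fails the run):
1. the tube is fully home over the stub (its mouth within 10 mm of the lever's end block) while the lever still stands open (distance between any of tube_end_a, tube_end_b and bar_root below 0.01 m and value of joint lever above 1.5 rad), for 0.2 s.
2. the lever is fully shut (below 0.05 rad) with the tube still over the stub (distance between any of tube_end_a, tube_end_b and bar_root below 0.025 m and value of joint lever below 0.05 rad), for 0.3 s.
At the end, for the whole second after the job is handed in: The lever is shut (below 0.05 rad), and the tube lies flat and at rest on the white board, its middle within 85 mm (across) and 110 mm (lengthwise) of the board's centre, let go (value of joint lever below 0.05 rad and x of tube in the frame of board between -0.085 and 0.085 m and y of tube in the frame of board between -0.11 and 0.11 m and z of tube in the frame of board between 0.02 and 0.031 m and angle between tube's own x axis and vertical between 1.5 and 1.64 rad and linear speed of tube below 0.02 m/s); the robot touches nothing.
It fails at once if the tube is rammed or forced: over 25 N against lever, ring or drum while it is slipped on (lever above 1.7 rad), over 60 N (all contacts added up) at any time ((value of joint lever above 1.7 rad and contact force between tube and drum above 25 N) or contact force between tube and drum above 60 N).
It fails at once if the lever flies (faster than 5 rad/s) (velocity of joint lever above 5 rad/s or velocity of joint lever below -5 rad/s).
It fails at once if the hand or arm itself pushes on the lever, ring or drum with more than 10 N (contact force between any of the fingers, the arm and drum above 10 N).
It fails at once if the tube is dropped or pressed on the board with more than 80 N (contact force between tube and board above 80 N).
It fails at once if a bystander is moved by more than 40 mm (distance of any of bowl, jar, scoop, spatula from where it was at the start of the episode above 0.04 m).
It also fails if it takes over 72 s, if anything falls off the work surface, if the arm or the gripper's body presses on something with over 40 N, if the wrist force passes 120 N, or if a joint passes its speed limit or range.

## Robot

A 6-joint arm with a two-finger parallel gripper is mounted at the origin on the work surface. World frame = base frame: x ahead of the robot, y to its left, z up, the work surface at z = 0. Lengths are in m, angles in degrees, forces in N, time in s.
With the tool pointing down it reaches from about 0.225 to 0.725 m from the base axis. Payload 3.1 kg.
Tool frame: the origin (TCP) lies between the finger pads; the fingertips stand 11 mm ahead of it and the grasp point (between the pads) lies 8 mm behind it; y points along the fingers, z is the direction in which the jaws open and shut, and the axes are right-handed (so a half turn about y gives the same grasp; the last joint's range is limited). The gripper opens to 85 mm and grips with 20 to 120 N. Pads are 22 mm wide; open, the fingers measure 114 mm over their backs; the gripper's body (76 mm by 85 mm) begins 54 mm behind the grasp point. The pads swing forward as they close: fully open they stand 13 mm farther back than shut.
Start: joints at [66.303, 2.75, 5.684, 92.934, 0, 82.678], TCP at [0.148, 0.504, 0.242] pointing down, gripper open.
Joint ranges: [-166.93, 166.93], [-56.73, 111.36], [-69.38, 81.34], [-121.58, 131.49], [-85.45, 84.26], [-180, 180]. Speed limits (degrees/s): [159.86, 159.86, 180, 180, 180, 180].

## Interface

Orientations are given as a 3x3 rotation matrix whose columns are the frame's x, y, z axes.
In Python, from rig import manip gives the robot as it stands.
- The arm moves only by the tool jog_arm, never from a script. Its arguments are lists of equal length, an entry for each row: "translation": the shift along the world's x, y, z in mm, a list of three; "angular": the turn, a rotation vector about the world's x, y, z in degrees, a list of three; "gripper": the finger opening in mm, from 0 to 85.4. A call has exactly 10 rows; each row is the pose to reach, as a shift and turn from the pose measured when the call began; what a row does not reach only later rows make up. A row lasts 1/10 s, in which the tool goes at most 50 mm and 8.59 degrees, less where a joint would pass 70% of its speed; a pose out of reach is approached as far as the arm can. A call with a gripper value outside its range is refused whole. The fingers move at their own pace and stop on an object; "squeeze" is the grip in N (left out, the last holds). Time passes only in rows, so rows that repeat a pose let the fingers close, or fill a call up. It gives the time, the measured TCP pose, the force and the opening at its end, in the units of the state.
- manip.state(): the state, without advancing time (a new reading comes with each control period).
- manip.read_camera(name): name is "side" or "top" or "wrist"; returns a dict with "image" (400x640x3 uint8, blue, green, red), "fx", "fy", "cx", "cy" (pixels), "k1" (the pictures are not rectified: a ray, as slopes to the right and down, at radius r is drawn at 1 + k1 r^2 times it, then the intrinsics apply), "rvec" (rotation vector, rad) and "tvec" (3), from world to camera coordinates, as OpenCV has them. Camera axes: x right, y down, z forward; pixel columns grow to the right and rows downward; lengths in m; the calibration is good to about 2 mm. A picture is of the moment at which its call begins. There is no depth.
- manip.finish_job(): hands the job in, once; it reports no verdict.
The state is a dict: "clock": time; "joint_positions": joint angles; "joint_vel": joint speeds; "tau": joint torques, N m; "tool_pos": TCP position; "ee_rot": TCP orientation; "contact_force": force on the tool from outside, world axes, zero at the start; "wrist_torque": the same for the moment, N m; "gripper_width": finger opening in m.
Only numpy, scipy, OpenCV 4.12 (cv2) and the standard library are available. Lean on these libraries where they do the work, as an engineer would, in place of code of your own. Each camera call takes 0.05 s, during which the arm holds its last target.

## Working session

There is one attempt and no reset: what is moved stays moved. The work goes in short steps, Python scripts to look and compute and a tool call to move; the robot and the scene stay as the last step left them, time stands still between calls to the robot, and variables do not carry over. Pictures are saved under pics/ and viewed, and the job is handed in when it is done.

Besides the shell and the picture viewer there is one more tool, called after "Call:" by a JSON object that holds its "method" and its "body", one argument or row to a line. jog_arm: Moves the arm, as the interface text tells. Its arguments: {"type":"object","properties":{"translation":{"type":"array"},"angular":{"type":"array"},"gripper":{"type":"array"},"squeeze":{"type":"number"}},"required":["translation","angular","gripper"]}

```bash
ls; mkdir -p pics; cat > h.py <<'E'
import numpy as np, cv2
from rig import manip
def cam(n):
    c=manip.read_camera(n); return c
def save(n,f):
    c=cam(n); cv2.imwrite(f,c['image']); np.save(f[:-4]+'.npy',{k:c[k] for k in c if k!='image'},allow_pickle=True); return c
def load(f): return np.load(f[:-4]+'.npy',allow_pickle=True).item()
def proj(c,P):
    R=cv2.Rodrigues(np.array(c['rvec'],float))[0]; p=np.atleast_2d(P)@R.T+np.ravel(c['tvec'])
    s=p[:,:2]/p[:,2:]; r2=(s**2).sum(1,keepdims=True); s=s*(1+c['k1']*r2)
    return s*[c['fx'],c['fy']]+[c['cx'],c['cy']]
def ray(c,uv):
    d=(np.array(uv,float)-[c['cx'],c['cy']])/[c['fx'],c['fy']]; s=d.copy()
    for _ in range(30): s=d/(1+c['k1']*(s@s))
    R=cv2.Rodrigues(np.array(c['rvec'],float))[0]
    return -R.T@np.ravel(c['tvec']), R.T@np.r_[s,1]
def atz(c,uv,z):
    o,d=ray(c,uv); return o+d*(z-o[2])/d[2]
def tri(cs,uvs):
    A=np.zeros((3,3));b=np.zeros(3)
    for c,uv in zip(cs,uvs):
        o,d=ray(c,uv); d/=np.linalg.norm(d); M=np.eye(3)-np.outer(d,d); A+=M;b+=M@o
    return np.linalg.solve(A,b)
def st():
    s=manip.state(); np.set_printoptions(precision=4,suppress=True)
    for k in s: print(k,np.array(s[k]).tolist() if k!='ee_rot' else np.round(s[k],4).tolist())
E
python3 - <<'E'
from h import *
for n in ('side','top','wrist'):
    c=save(n,f'pics/{n}0.png'); print(n,c['fx'],c['cx'],c['cy'],c['k1'],ray(c,(c['cx'],c['cy'])))
st()
E
```

```text
pics
side 466.6317865425722 323.2953875730295 201.15883506665898 -0.02762044464845787 (array([-0.01850103, -0.66178238,  0.88393282]), array([ 0.4873967 ,  0.57604949, -0.6562099 ]))
top 438.12491953467594 329.08704877101974 206.25873994048553 0.003009351456671159 (array([3.74635982e-01, 2.02888735e-05, 1.45122710e+00]), array([ 0.14771791,  0.00327093, -0.98902412]))
wrist 281.22363927563504 317.76851691482705 198.4374468974167 -0.045579409139594594 (array([0.07156168, 0.52645685, 0.37367036]), array([ 0.29992042, -0.08999044, -0.9497102 ]))
clock 0.15
joint_positions [66.30154895794654, 2.7847539313273435, 5.612939402947538, 92.93272095638746, -0.0013629044591480818, 82.6796560745275]
joint_vel [0.048944954526294875, -0.1134458461285076, 0.28923114630751456, -0.08028183183913055, -0.029411846175708193, -0.003401792047025986]
tau [0.0019546905969036743, -33.925899267196655, 32.04241633415222, 0.0153439084533602, -0.00013779034361505182, 5.605166251143601e-06]
tool_pos [0.1478575961443855, 0.5032855223588487, 0.24137760968231659]
ee_rot [[0.9594, -0.0007, 0.282], [-0.282, -0.0017, 0.9594], [-0.0002, -1.0, -0.0018]]
contact_force [-0.23298821062381653, -0.5726645210497477, -1.173737181347683]
wrist_torque [-0.07342789960727938, 0.04557078213713777, -0.031014315777365124]
gripper_width 0.08524781258746388
```

View pics/side0.png

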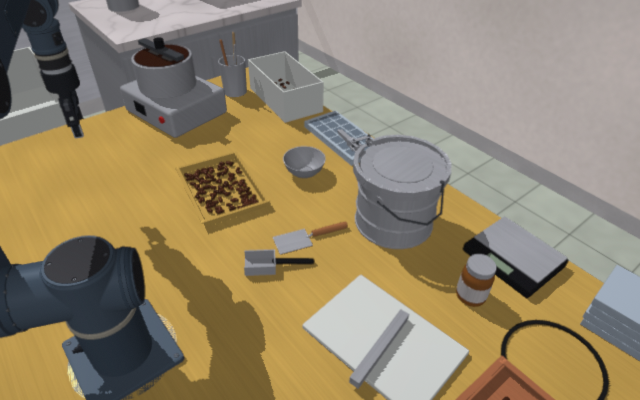

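View pics/top0.png

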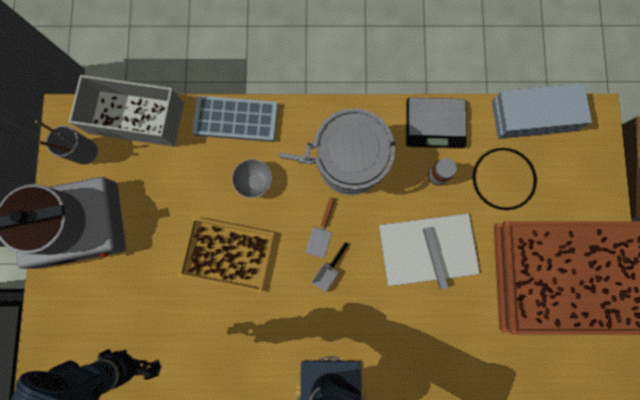

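View pics/wrist0.png

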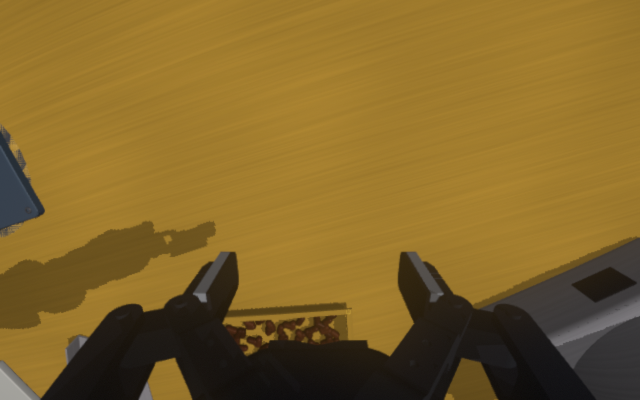

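```bash
python3 - <<'E'
from h import *
a=cv2.imread('pics/side0.png');b=cv2.imread('pics/top0.png')
def crop(im,x0,y0,w,h,s,f): cv2.imwrite(f,cv2.resize(im[y0:y0+h,x0:x0+w],None,fx=s,fy=s,interpolation=cv2.INTER_CUBIC))
crop(a,330,120,130,100,6,'pics/a1.png')
crop(a,295,265,180,135,4,'pics/a2.png')
crop(b,270,100,130,100,6,'pics/b1.png')
crop(b,370,205,120,90,6,'pics/b2.png')
E
```

```text
(no output)
```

View pics/a1.png

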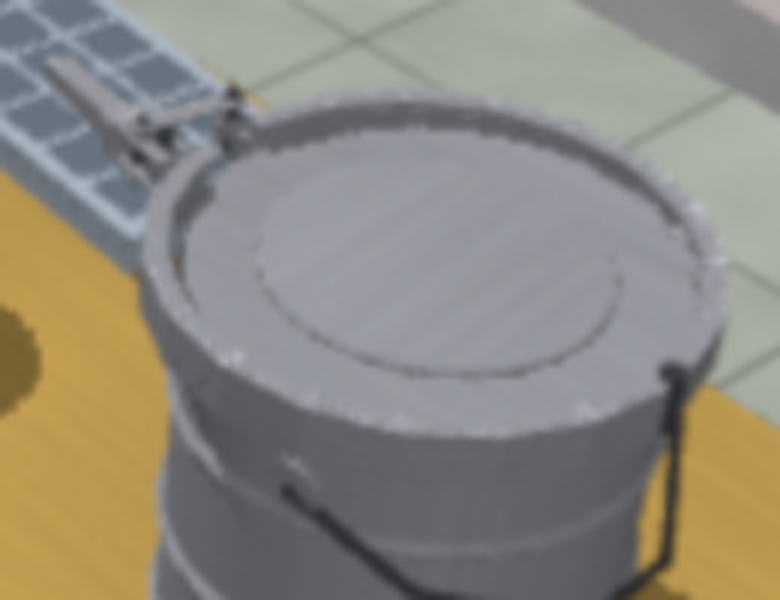

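View pics/a2.png

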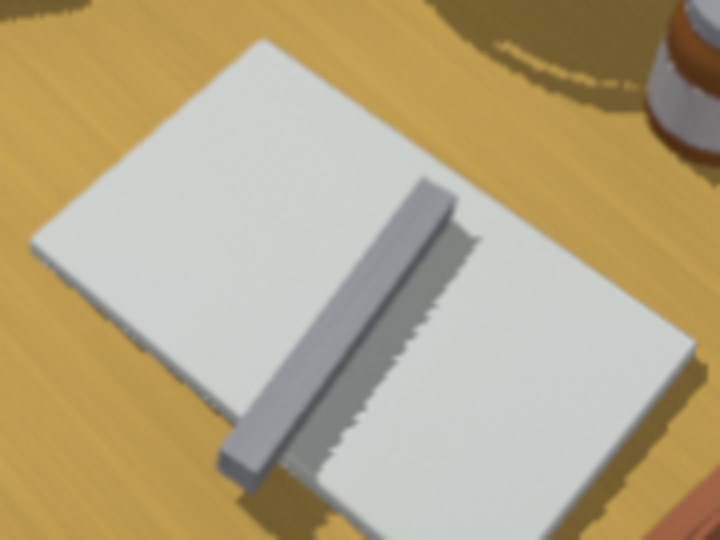

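View pics/b1.png

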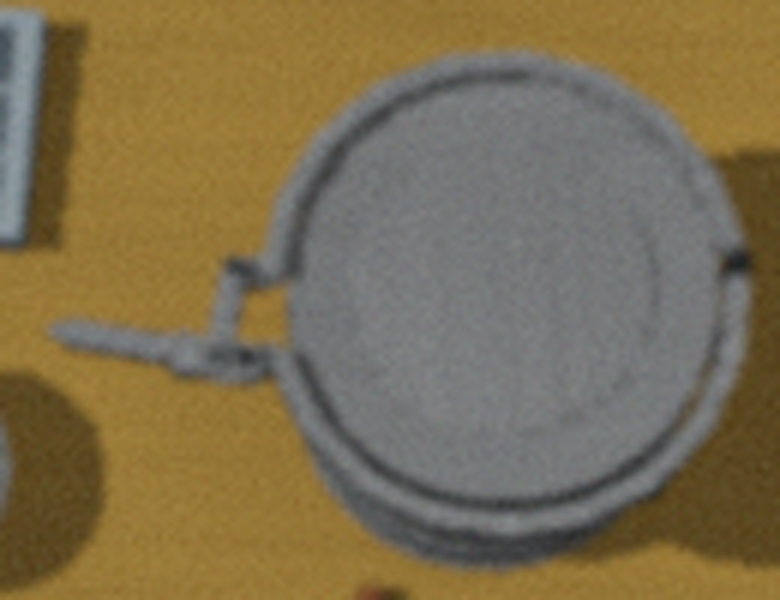

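View pics/b2.png

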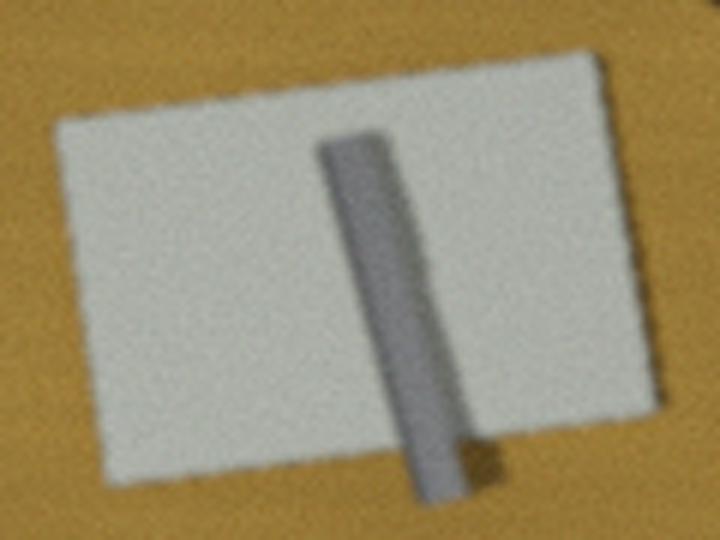

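```bash
python3 - <<'E'
from h import *
T=load('pics/top0.png');S=load('pics/side0.png')
B=lambda x,y,x0,y0,s:(x0+x/s,y0+y/s)
b1=lambda x,y:B(x,y,270,100,6); a1=lambda x,y:B(x,y,330,120,6)
b2=lambda x,y:B(x,y,370,205,6); a2=lambda x,y:B(x,y,295,265,4)
print('tip',tri([T,S],[b1(52,328),a1(50,63)]))
print('pivot?',tri([T,S],[b1(235,355),a1(150,175)]))
print('tip top@.2',atz(T,b1(52,328),.196), 'block end', atz(T,b1(178,352),.2),'piv',atz(T,b1(235,357),.2))
for p in [(270,300),(745,290),(505,55),(505,530)]: print('ring',atz(T,b1(*p),.205))
print('board top', [atz(T,b2(*p),.015)[:2] for p in [(58,122),(590,52),(658,408),(108,483)]])
print('board side', [atz(S,a2(*p),.015)[:2] for p in [(262,40),(32,242),(694,345)]])
print('tube top', [atz(T,b2(*p),.037) for p in [(320,145),(382,133),(468,492),(420,503)]])
print('tube side', [atz(S,a2(*p),.037) for p in [(424,178),(456,198),(220,460),(252,478)]])
E
```

```text
tip [0.71871803 0.1534737  0.18797742]
pivot? [0.70446932 0.06480034 0.18076105]
tip top@.2 [0.71624241 0.15270079 0.196     ] block end [0.7029368 0.0903524 0.2      ] piv [0.700364   0.06244494 0.2       ]
ring [0.72764742 0.04524239 0.205     ]
ring [ 0.73215303 -0.18688978  0.205     ]
ring [ 0.85252852 -0.0707952   0.205     ]
ring [ 0.61307488 -0.06848138  0.205     ]
board top [array([ 0.52536895, -0.16163913]), array([ 0.5636026 , -0.45491581]), array([ 0.36993998, -0.48217137]), array([ 0.33039403, -0.18492176])]
board side [array([ 0.52594505, -0.16383818]), array([ 0.33137389, -0.19049775]), array([ 0.56321319, -0.45706214])]
tube top [array([ 0.5103784 , -0.30014652,  0.037     ]), array([ 0.51682302, -0.33377914,  0.037     ]), array([ 0.3262113 , -0.37221278,  0.037     ]), array([ 0.32051422, -0.34664336,  0.037     ])]
tube side [array([ 0.51546793, -0.30396375,  0.037     ]), array([ 0.51954619, -0.32402848,  0.037     ]), array([ 0.31846762, -0.35659808,  0.037     ]), array([ 0.32430677, -0.37306564,  0.037     ])]
```

Call:
{"method": "jog_arm", "body": {
  "translation": [
    [25,-40,0],
    [50,-80,0],
    [75,-120,0],
    [100,-160,0],
    [125,-200,0],
    [150,-240,0],
    [175,-280,0],
    [200,-320,0],
    [225,-360,0],
    [252,-400,0]
  ],
  "angular": [
    [0,0,-7.5],
    [0,0,-15],
    [0,0,-22.5],
    [0,0,-30],
    [0,0,-37.5],
    [0,0,-45],
    [0,0,-52.5],
    [0,0,-60],
    [0,0,-67.5],
    [0,0,-75]
  ],
  "gripper": [85,85,85,80,70,60,60,60,60,60],
  "squeeze": 60
}}

```text
clock: 1.15
tool_pos: [0.4003, 0.1015, 0.2412]
ee_rot: [[-0.03, -0.002, 1.0], [-1.0, 0.001, -0.03], [-0.001, -1.0, -0.002]]
contact_force: [1.1, 0.4, 0.2]
gripper_width: 0.0601
```

```bash
cat >> h.py <<'E'
from scipy.spatial.transform import Rotation as Ro
def goal(pos,uang,T,s=None):
    """pos TCP target m, u direction deg, tilt deg -> shift mm, rotvec deg from now"""
    s=s or manip.state()
    a=np.radians(uang);u=np.array([np.cos(a),np.sin(a),0]);k=np.array([0,0,1.])
    t=np.radians(T); y=np.sin(t)*u-np.cos(t)*k; z=np.array([np.sin(a),-np.cos(a),0]); x=np.cross(y,z)
    R=np.c_[x,y,z]; d=Ro.from_matrix(R@np.array(s['ee_rot']).T).as_rotvec(degrees=True)
    return np.round((np.array(pos)-s['tool_pos'])*1e3,1),np.round(d,2)
def grasp_to_tcp(g,uang,T):
    a=np.radians(uang);t=np.radians(T); y=np.array([np.cos(a)*np.sin(t),np.sin(a)*np.sin(t),-np.cos(t)])
    return np.array(g)+.008*y
E
python3 - <<'E'
from h import *
st()
p=grasp_to_tcp([.395,-.344,.14],13.6,20); print(p,goal(p,13.6,20))
E
```

```text
clock 1.15
joint_positions [4.868343182569225, -13.8528844853132, -9.801995464380981, 94.13899063911929, 0.043319478093336916, 96.5644869588387]
joint_vel [-61.86115472635291, 21.484817859911253, 17.09982985792537, -4.98739408668201, 0.3345350509298253, 12.966624277857631]
tau [3.5007979720830917, -25.253784656524658, 30.760005712509155, 0.6471494771540165, -0.16648007556796074, -0.16771573573350906]
tool_pos [0.4002634017394394, 0.10146504231893912, 0.24124664652872607]
ee_rot [[-0.0296, -0.0016, 0.9996], [-0.9996, 0.0006, -0.0296], [-0.0006, -1.0, -0.0016]]
contact_force [1.1345928993671601, 0.39552621943674876, 0.20822322075094604]
wrist_torque [0.057260221905100425, -0.05062011818984388, -0.03171606738709065]
gripper_width 0.0601169716978311
[ 0.3977 -0.3434  0.1325] (array([  -2.6, -444.8, -108.8]), array([ 16.59, -13.58, -73.92]))
```

Call:
{"method": "jog_arm", "body": {
  "translation": [
    [0,-45,-5],
    [0,-90,-15],
    [0,-135,-25],
    [0,-180,-40],
    [0,-225,-50],
    [0,-270,-60],
    [0,-315,-70],
    [0,-360,-75],
    [-1,-402,-80],
    [-2.6,-444.8,-80]
  ],
  "angular": [
    [1.7,-1.4,-7.4],
    [3.3,-2.7,-14.8],
    [5,-4.1,-22.2],
    [6.6,-5.4,-29.6],
    [8.3,-6.8,-37],
    [10,-8.1,-44.4],
    [11.6,-9.5,-51.7],
    [13.3,-10.9,-59.1],
    [14.9,-12.2,-66.5],
    [16.6,-13.6,-73.9]
  ],
  "gripper": [60,60,60,60,60,60,60,60,60,60]
}}

```text
clock: 2.15
tool_pos: [0.3966, -0.3446, 0.1598]
ee_rot: [[-0.915, 0.333, 0.229], [-0.215, 0.081, -0.973], [-0.343, -0.939, -0.003]]
contact_force: [0.9, 0.2, 0.5]
gripper_width: 0.0599
```

```bash
python3 - <<'E'
from h import *
st()
c=save('wrist','pics/w1.png')
E
```

```text
clock 2.15
joint_positions [-59.49271939041672, -6.7494529007698985, -15.113001634338124, 75.62451406269469, 19.16085371177657, 108.28875754237718]
joint_vel [-38.30931262113204, 31.276883083179555, 25.164407234013957, -12.837334274573928, 17.668811133888166, 38.85026252203658]
tau [1.5212947502732277, -30.427250862121582, 31.39454483985901, -0.5076329223811626, 0.7434161379933357, -0.47316111624240875]
tool_pos [0.39663497376860996, -0.3446265421141145, 0.15984199085166145]
ee_rot [[-0.9146, 0.333, 0.2294], [-0.2145, 0.0814, -0.9733], [-0.3428, -0.9394, -0.003]]
contact_force [0.8613073426117117, 0.24456285832703273, 0.48487627563827285]
wrist_torque [-0.025208878962275527, 0.27731068701989126, -0.02125734384371544]
gripper_width 0.05994235882323607
```

View pics/w1.png

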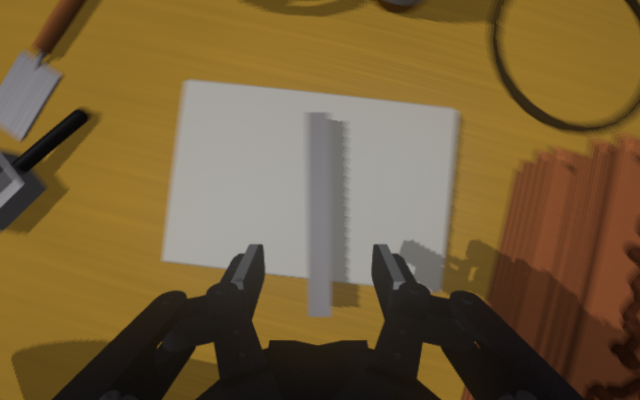

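```bash
cat > data.txt <<'E'
66.3015 2.78475 5.61294 92.93272 -0.00136 82.67966 .147858 .503286 .241378
4.86834 -13.85288 -9.801995 94.13899 .04332 96.56449 .400263 .101465 .241247
-59.49272 -6.749453 -15.113 75.624514 19.160854 108.288758 .396635 -.344627 .159842
E
python3 - <<'E'
from h import *
c=load('pics/w1.png')
P=[atz(c,p,.037) for p in [(306,113),(330,113),(332,317),(308,317)]]
print(np.array(P)); f=(P[0]+P[1])/2;n=(P[2]+P[3])/2; print(f,n,(f+n)/2,np.degrees(np.arctan2(*(f-n)[1::-1])),np.linalg.norm(f-n))
print([atz(c,p,.015)[:2] for p in [(183,81),(459,108),(163,262),(442,292)]])
st_=manip.state(); print(st_['tool_pos'],st_['joint_vel'])
E
```

```text
[[ 0.51535917 -0.30410124  0.037     ]
 [ 0.52077405 -0.32727714  0.037     ]
 [ 0.32630625 -0.3747152   0.037     ]
 [ 0.3209435  -0.3519872   0.037     ]]
[ 0.51806661 -0.31568919  0.037     ] [ 0.32362488 -0.3633512   0.037     ] [ 0.42084574 -0.3395202   0.037     ] 13.772911650529846 0.20019803798263802
[array([ 0.52753169, -0.16180288]), array([ 0.56655152, -0.46116523]), array([ 0.33221641, -0.18917062]), array([ 0.3697352 , -0.48530605])]
[ 0.39571373 -0.35113319  0.15956541] [ 3.77616609 -3.40654328 -1.88534731  4.84090426 -0.69992322 -7.07355176]
```

```bash
cat > kin.py <<'E'
from h import *
from scipy.optimize import least_squares
# base: J1 about z; at q all 0: upper arm up, forearm +x, tool +x ; lateral offset +y d
def fk(q,p):
    d,a,h,L1,L2x,L2z,w1,w2=p
    q=np.radians(q)
    Rz=lambda t:Ro.from_rotvec([0,0,t]).as_matrix(); Ry=lambda t:Ro.from_rotvec([0,t,0]).as_matrix(); Rx=lambda t:Ro.from_rotvec([t,0,0]).as_matrix()
    R=Rz(q[0]); x=R@[a,d,h]
    R=R@Ry(q[1]); x=x+R@[0,0,L1]
    R=R@Ry(-q[2]); x=x+R@[L2x,0,L2z]
    R=R@Ry(q[3]); x=x+R@[w1,0,0]
    R=R@Rz(q[4]); x=x+R@[w2,0,0]
    return x,R@Rx(q[5])
def data():
    D=np.loadtxt('data.txt'); return D
def fit():
    D=data()
    reg=np.array([.067,0,.2,.3,.35,0.0,.1,.2])
    f=lambda p:np.r_[np.ravel([fk(r[:6],p)[0]-r[6:9] for r in D])*1e3,(p-reg)*.3]
    s=least_squares(f,reg); return s.x,s.fun
def log():
    s=manip.state(); open('data.txt','a').write(' '.join('%.5f'%v for v in list(s['joint_positions'])+list(s['tool_pos']))+'\n')
E
python3 - <<'E'
from kin import *
log(); p,f=fit(); print(p,f.round(2))
print(fk(data()[2,:6],p)[1].round(3))
E
```

```text
[6.69001484e-02 9.39859649e-05 2.23106425e-01 3.88260943e-01
 5.03833782e-01 2.31563905e-02 1.13222278e-01 3.04296709e-01] [ 0.   -0.    0.    0.    0.   -0.   -0.   -0.    0.    0.    0.   -0.
 -0.    0.    0.01  0.03  0.05  0.01  0.    0.03]
[[ 0.333  0.229 -0.915]
 [ 0.081 -0.973 -0.215]
 [-0.939 -0.003 -0.343]]
```

```bash
cat >> kin.py <<'E'
LO=np.array([-166.93,-56.73,-69.38,-121.58,-85.45,-180]);HI=np.array([166.93,111.36,81.34,131.49,84.26,180])
def Rt(uang,T):
    a=np.radians(uang);u=np.array([np.cos(a),np.sin(a),0]);k=np.array([0,0,1.]);t=np.radians(T)
    y=np.sin(t)*u-np.cos(t)*k; z=np.array([np.sin(a),-np.cos(a),0]); return np.c_[np.cross(y,z),y,z]
def ik(pos,R,p,q0=None):
    Rf=np.c_[R[:,1],R[:,2],R[:,0]]
    def f(q):
        x,r=fk(q,p); return np.r_[(x-pos)*1e3,Ro.from_matrix(r@Rf.T).as_rotvec(degrees=True)*5]
    best=None
    for q in ([q0] if q0 is not None else [[0,0,0,90,0,100],[10,20,20,80,20,60],[20,40,40,70,-20,20]]):
        s=least_squares(f,np.clip(q,LO+.1,HI-.1),bounds=(LO,HI))
        if best is None or s.cost<best.cost: best=s
    return best.x,np.linalg.norm(best.fun[:3]),np.linalg.norm(best.fun[3:])/5
E
python3 - <<'E'
from kin import *
p,f=fit()
for r in (.7,.725,.75,.8):
    for z in (.05,.2): print('down',r,z,ik(np.array([r,0,z]),Rt(90,0),p)[1:])
piv=np.array([.701,.062,.192]);
for ua in (80,):
  u=np.array([np.cos(np.radians(ua)),np.sin(np.radians(ua)),0])
  for g in (60,75,100):
    for off in (75,0):
      for T in (0,10,20,30,40):
        q,e,er=ik(grasp_to_tcp(piv+u*(.036+(g+off)/1e3),ua,T),Rt(ua,T),p); print(ua,g,off,T,q.round(0),round(e,1),round(er,1))
E
```

```text
down 0.7 0.05 (np.float64(1.4764157365077645e-13), np.float64(1.4134495802545866e-14))
down 0.7 0.2 (np.float64(1.2552788262336623e-13), np.float64(1.4323848220230468e-14))
down 0.725 0.05 (np.float64(3.2458538900008017e-13), np.float64(9.109589500446867e-15))
down 0.725 0.2 (np.float64(6.508484341748805e-14), np.float64(1.5997813878620144e-14))
down 0.75 0.05 (np.float64(1.6565308558472893e-14), np.float64(9.458940773172369e-15))
down 0.75 0.2 (np.float64(1.1181519738746829e-13), np.float64(5.3070829481213275e-15))
down 0.8 0.05 (np.float64(6.992193122072836e-14), np.float64(8.137962675528927e-15))
down 0.8 0.2 (np.float64(2.482535951750639e-13), np.float64(6.439052208045704e-15))
80 60 75 0 [ 12.  44.  52.  99.   0. 112.] 0.0 0.0
80 60 75 10 [  9.  37.  42.  91.   9. 109.] 0.0 0.0
80 60 75 20 [  5.  32.  33.  86.  19. 106.] 0.0 0.0
80 60 75 30 [  1.  29.  26.  81.  29. 103.] 0.0 0.0
80 60 75 40 [ -2.  28.  21.  77.  40. 100.] 0.0 0.0
80 60 0 0 [  7.  37.  42.  95.   0. 107.] 0.0 0.0
80 60 0 10 [  3.  32.  35.  90.  10. 103.] 0.0 0.0
80 60 0 20 [ -1.  29.  29.  86.  20. 100.] 0.0 0.
[... 409 characters left out ...]
10 [  4.  33.  36.  90.  10. 105.] 0.0 0.0
80 75 0 20 [  0.  30.  30.  86.  20. 101.] 0.0 0.0
80 75 0 30 [-3. 28. 24. 83. 30. 98.] 0.0 0.0
80 75 0 40 [-7. 27. 20. 81. 40. 94.] 0.0 0.0
80 100 75 0 [ 15.  49.  61. 102.  -0. 115.] 0.0 0.0
80 100 75 10 [ 12.  41.  47.  93.   9. 112.] 0.0 0.0
80 100 75 20 [  8.  35.  37.  86.  19. 109.] 0.0 0.0
80 100 75 30 [  5.  31.  29.  80.  29. 107.] 0.0 0.0
80 100 75 40 [  1.  28.  22.  74.  39. 105.] 0.0 0.0
80 100 0 0 [ 10.  40.  47.  97.  -0. 110.] 0.0 0.0
80 100 0 10 [  6.  35.  38.  91.  10. 106.] 0.0 0.0
80 100 0 20 [  2.  31.  31.  86.  20. 103.] 0.0 0.0
80 100 0 30 [ -1.  28.  25.  82.  30. 100.] 0.0 0.0
80 100 0 40 [-5. 27. 20. 79. 40. 97.] 0.0 0.0
```

```bash
python3 - <<'E'
from h import *
g=np.array([.3965,-.3456,.0385]); p=grasp_to_tcp(g,13.7,20); print(p,goal(p,13.7,20))
E
```

```text
[ 0.39915831 -0.34495197  0.03098246] (array([   3.4,    6.2, -128.6]), array([ 0.16, -0.01,  0.92]))
```

Call:
{"method": "jog_arm", "body": {
  "translation": [
    [3.4,6.2,-15],
    [3.4,6.2,-35],
    [3.4,6.2,-55],
    [3.4,6.2,-75],
    [3.4,6.2,-90],
    [3.4,6.2,-102],
    [3.4,6.2,-112],
    [3.4,6.2,-120],
    [3.4,6.2,-126],
    [3.4,6.2,-128.5]
  ],
  "angular": [
    [0,0,0.9],
    [0,0,0.9],
    [0,0,0.9],
    [0,0,0.9],
    [0,0,0.9],
    [0,0,0.9],
    [0,0,0.9],
    [0,0,0.9],
    [0,0,0.9],
    [0,0,0.9]
  ],
  "gripper": [60,60,60,60,60,60,60,60,60,60]
}}

```text
clock: 3.2
tool_pos: [0.3991, -0.3448, 0.0307]
ee_rot: [[-0.913, 0.332, 0.237], [-0.223, 0.078, -0.972], [-0.341, -0.94, 0.002]]
contact_force: [-0.2, -0.5, -1.2]
gripper_width: 0.0602
```

```bash
python3 - <<'E'
from kin import *
st(); log()
g=np.array([.3965,-.3456,.0385]); p=grasp_to_tcp(g,13.7,20); print(p,goal(p,13.7,20))
c=save('wrist','pics/w2.png')
E
```

```text
clock 3.2
joint_positions [-59.16291700651307, -1.9674644677460627, -25.740476653406386, 59.98557774199887, 18.982567712448144, 108.17435040209708]
joint_vel [-0.028470499357342593, 1.1008384497461245, -0.9598840429327771, -2.7715934989816198, 0.15686846214192235, 0.03682162963269674]
tau [-0.023696808493696153, -29.569255113601685, 30.925430059432983, -0.8804289065301418, 1.0952430590987206, -0.00023929362214403227]
tool_pos [0.39905570591765444, -0.34482663356545246, 0.030655854924458336]
ee_rot [[-0.9131, 0.332, 0.2365], [-0.2232, 0.0785, -0.9716], [-0.3411, -0.94, 0.0024]]
contact_force [-0.15163911107860562, -0.4634278954629083, -1.1896418820549421]
wrist_torque [-0.09191264080825054, 0.36971889902374894, -0.0013407948500384573]
gripper_width 0.06020553702954036
[ 0.3992 -0.345   0.031 ] (array([ 0.1, -0.1,  0.3]), array([ 0.15, -0.02,  0.02]))
```

View pics/w2.png

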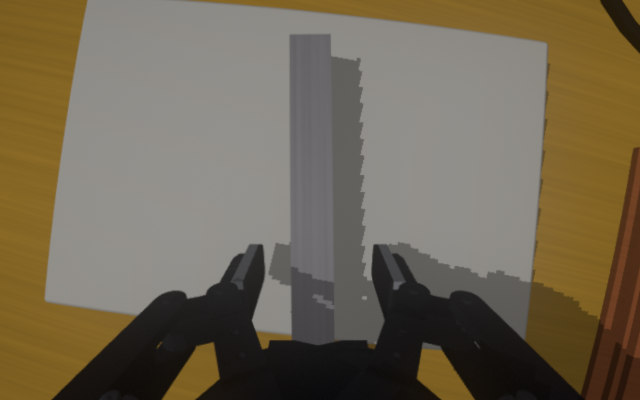

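Call:
{"method": "jog_arm", "body": {
  "translation": [
    [0,0,0],
    [0,0,0],
    [0,0,0],
    [0,0,0],
    [0,0,0],
    [0,0,0],
    [0,0,0],
    [0,0,0],
    [0,0,0],
    [0,0,0]
  ],
  "angular": [
    [0,0,0],
    [0,0,0],
    [0,0,0],
    [0,0,0],
    [0,0,0],
    [0,0,0],
    [0,0,0],
    [0,0,0],
    [0,0,0],
    [0,0,0]
  ],
  "gripper": [45,35,28,20,15,15,15,15,15,15],
  "squeeze": 60
}}

```text
clock: 4.25
tool_pos: [0.3991, -0.3445, 0.0312]
ee_rot: [[-0.913, 0.332, 0.237], [-0.223, 0.079, -0.972], [-0.342, -0.94, 0.002]]
contact_force: [-1.8, 2.9, 5.9]
gripper_width: 0.0208
```

Call:
{"method": "jog_arm", "body": {
  "translation": [
    [0,0,1],
    [0,0,3],
    [0,0,7],
    [0,0,15],
    [0,0,25],
    [0,0,40],
    [0,0,55],
    [0,0,70],
    [0,0,80],
    [0,0,80]
  ],
  "angular": [
    [0,0,0],
    [0,0,0],
    [0,0,0],
    [0,0,0],
    [0,0,0],
    [0,0,0],
    [0,0,0],
    [0,0,0],
    [0,0,0],
    [0,0,0]
  ],
  "gripper": [15,15,15,15,15,15,15,15,15,15]
}}

```text
clock: 5.25
tool_pos: [0.4001, -0.3461, 0.1141]
ee_rot: [[-0.912, 0.335, 0.237], [-0.225, 0.075, -0.972], [-0.343, -0.939, 0.007]]
contact_force: [0.1, -0.8, -4.5]
gripper_width: 0.0208
```

```bash
python3 - <<'E'
from kin import *
st(); log()
c=save('wrist','pics/w3.png');c=save('side','pics/s3.png')
E
```

```text
clock 5.25
joint_positions [-59.157721775102225, -5.6408627585109175, -19.376701424733877, 69.75229080317574, 19.03149260538412, 108.17597876130348]
joint_vel [-0.00401311452331683, 1.1542649044867883, -2.178683256914933, -0.937429724075465, -0.5468522526036382, -0.05878806138121866]
tau [0.09756111307069659, -30.583820343017578, 34.16493773460388, -0.7311644218862057, 1.6137023270130157, -0.002530176134314388]
tool_pos [0.40013942309817463, -0.34607379390738763, 0.11405092495041266]
ee_rot [[-0.912, 0.3349, 0.2367], [-0.2245, 0.0751, -0.9716], [-0.3432, -0.9392, 0.0067]]
contact_force [0.12020979108512411, -0.7735333067966335, -4.514946293788535]
wrist_torque [-0.19516142798148398, 0.7202072190892493, -0.022482152392976715]
gripper_width 0.020829460663737195
```

View pics/w3.png

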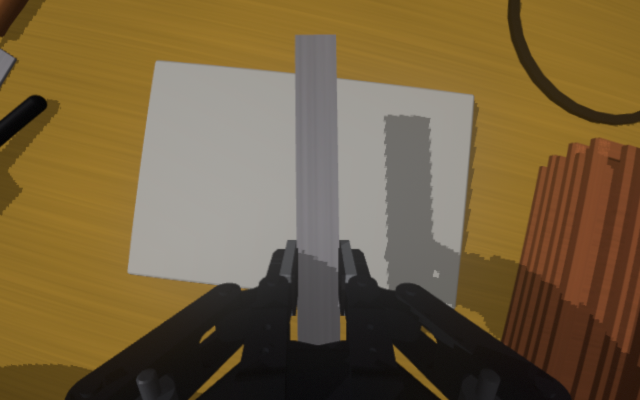

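View pics/s3.png

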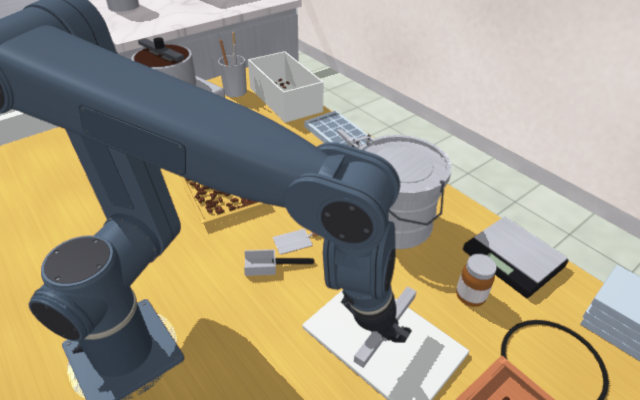

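```bash
cat > ov.py <<'E'
from h import *
def box(o,ua,x0,x1,w,pitch=0,yaw=0,h=None):
    h=h or w
    a=np.radians(ua+yaw);b=np.radians(pitch);u=np.array([np.cos(a)*np.cos(b),np.sin(a)*np.cos(b),np.sin(b)]);v=np.array([-np.sin(a),np.cos(a),0]);k=np.cross(u,v)
    return np.array([o+u*x+v*sy*w/2+k*sz*h/2 for x in(x0,x1) for sy in(-1,1) for sz in(-1,1)])
E_=[(0,1),(0,2),(1,3),(2,3),(4,5),(4,6),(5,7),(6,7),(0,4),(1,5),(2,6),(3,7)]
def draw(im,c,P,x0,y0,s,col):
    q=((proj(c,P)-[x0,y0]+.5)*s).round().astype(int)
    for i,j in E_: cv2.line(im,tuple(map(int,q[i])),tuple(map(int,q[j])),col,1)
def crop(f,x0,y0,w,h,s): return cv2.resize(cv2.imread(f)[y0:y0+h,x0:x0+w],None,fx=s,fy=s,interpolation=cv2.INTER_CUBIC)
E
python3 - <<'E'
from ov import *
T=load('pics/top0.png');S=load('pics/side0.png')
c=load('pics/w3.png')
tcp=np.array([.40014,-.34607,.11405]); u=np.array([.9716,.2367,0])
print(proj(c,[tcp+u*.1222+[0,0,.0058]+s*.011*np.array([-.2367,.9716,0]) for s in(1,-1)]))
piv=np.array([.701,.064,.192]);ua=80
for f,C,x0,y0 in(('top0',T,270,130),('side0',S,330,120)):
    im=crop(f'pics/{f}.png',x0,y0,60,50,10); raw=im.copy()
    draw(im,C,box(piv,ua,.036,.090,.013),x0,y0,10,(0,255,0));draw(im,C,box(piv,ua,.09,.0995,.009),x0,y0,10,(0,0,255));draw(im,C,box(piv,ua,.0,.036,.02),x0,y0,10,(255,0,0))
    cv2.imwrite(f'pics/ov_{f}.png',im);cv2.imwrite(f'pics/raw_{f}.png',raw)
E
```

```text
[[297.55572871  38.32529258]
 [338.41780636  38.44033441]]
```

View pics/ov_top0.png

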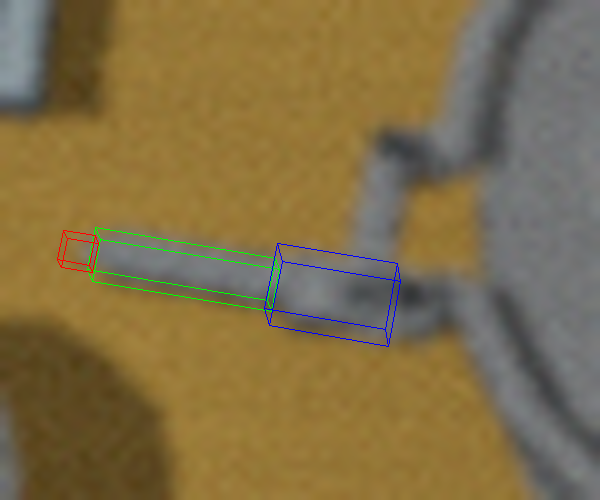

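View pics/ov_side0.png

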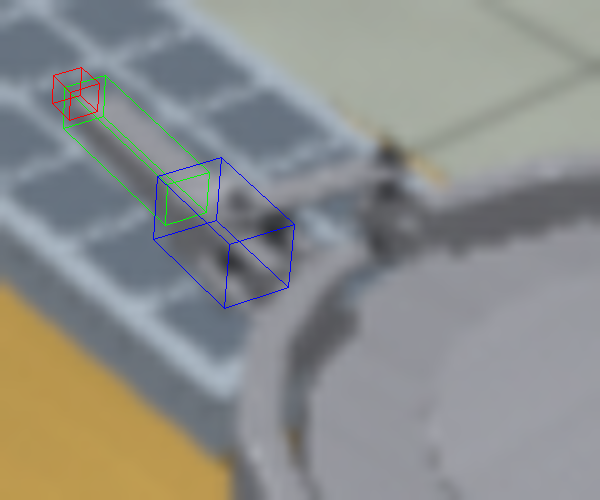

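View pics/raw_side0.png

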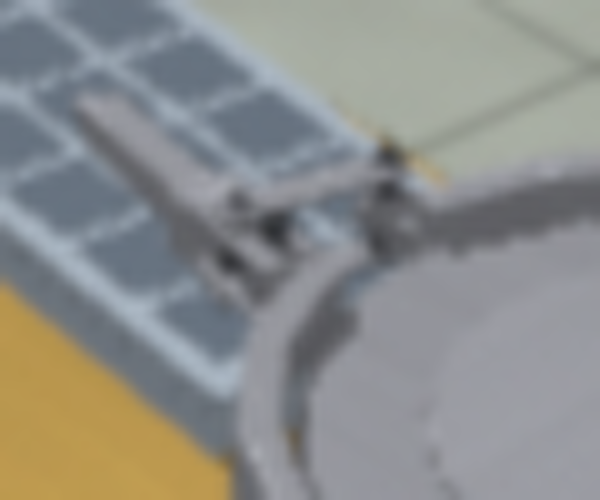

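```bash
python3 - <<'E'
from ov import *
a=crop('pics/top0.png',272,142,45,28,16); b=crop('pics/side0.png',330,122,40,34,18)
for im,n in((a,'ct'),(b,'cs')):
    im=cv2.convertScaleAbs(im,alpha=1.3,beta=-10)
    for i in range(0,im.shape[1],100): cv2.putText(im,str(i),(i,10),0,.35,(0,0,255))
    for i in range(0,im.shape[0],100): cv2.putText(im,str(i),(0,i),0,.35,(0,0,255))
    cv2.imwrite(f'pics/{n}.png',im)
E
```

```text
(no output)
```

View pics/ct.png

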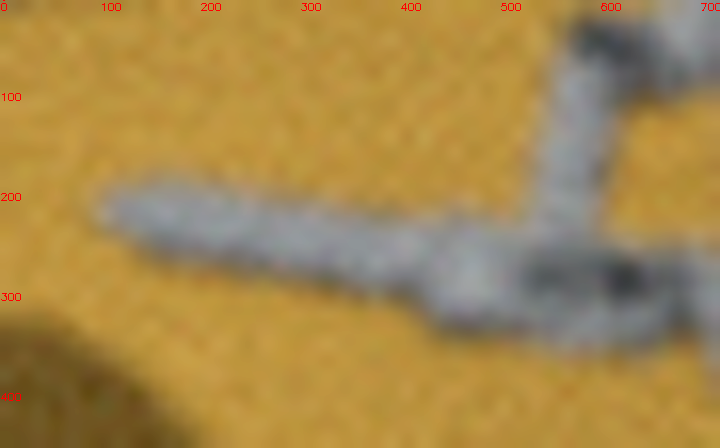

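View pics/cs.png

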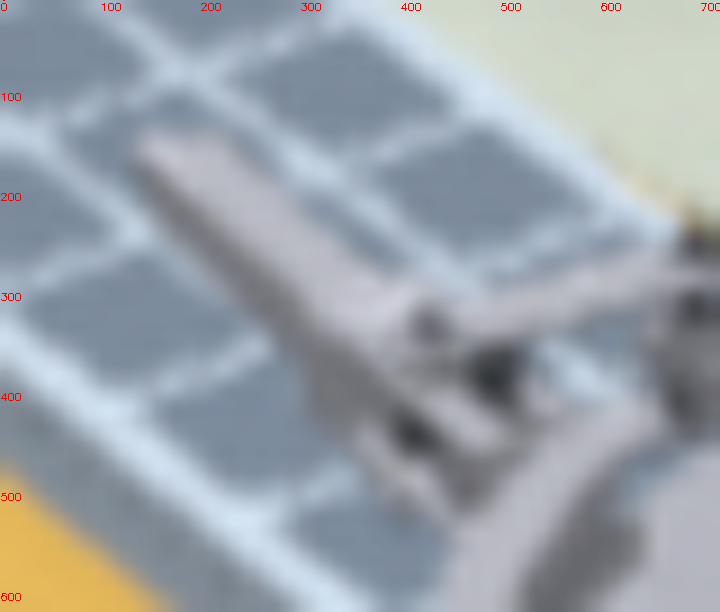

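```bash
python3 - <<'E'
from ov import *
T=load('pics/top0.png');S=load('pics/side0.png')
t=lambda x,y:(272+(x+.5)/16-.5,142+(y+.5)/16-.5); s=lambda x,y:(330+(x+.5)/18-.5,122+(y+.5)/18-.5)
print('end',tri([T,S],[t(148,217),s(175,173)]))
print('nose top z .188',atz(T,t(88,210),.188))
for z in(.188,.192): print('root',z,atz(T,t(425,260),z),'piv',atz(T,t(620,280),z), 'end',atz(T,t(148,217),z))
def P(C,o,f): return ((proj(C,o)-f[:2]+.5)*f[2]-.5).round(0).tolist()
E=np.array([.7165,.143,.188])
for z in (.182,.186,.190,.194):
  E=np.array([*atz(T,t(148,217),z)[:2],z])
  print(z,E,P(S,box(E,80,0,.01,.013)[:4],(330,122,18)),P(T,box(E,80,0,.01,.013)[:4],(272,142,16)))
E
```

```text
end [0.71668932 0.14706209 0.18996613]
nose top z .188 [0.7184617  0.15853069 0.188     ]
root 0.188 [0.70879317 0.09590646 0.188     ] piv [0.70490799 0.05974804 0.188     ] end [0.71710177 0.14737534 0.188     ]
root 0.192 [0.70773506 0.09560283 0.192     ] piv [0.70386219 0.05955891 0.192     ] end [0.71601736 0.14690874 0.192     ]
0.182 [0.71872839 0.14807524 0.182     ] [[212.0, 235.0], [216.0, 163.0], [140.0, 257.0], [143.0, 185.0]] [[158.0, 193.0], [151.0, 174.0], [145.0, 259.0], [137.0, 241.0]]
0.186 [0.71764398 0.14760864 0.186     ] [[210.0, 217.0], [214.0, 145.0], [137.0, 238.0], [140.0, 166.0]] [[158.0, 193.0], [151.0, 174.0], [145.0, 260.0], [137.0, 241.0]]
0.19 [0.71655956 0.14714204 0.19      ] [[208.0, 198.0], [212.0, 126.0], [135.0, 220.0], [138.0, 147.0]] [[159.0, 193.0], [151.0, 174.0], [145.0, 260.0], [137.0, 242.0]]
0.194 [0.71547515 0.14667544 0.194     ] [[206.0, 180.0], [209.0, 107.0], [132.0, 201.0], [136.0, 128.0]] [[159.0, 193.0], [151.0, 174.0], [145.0, 260.0], [137.0, 242.0]]
```

Call:
{"method": "jog_arm", "body": {
  "translation": [
    [1,20,25],
    [4,60,60],
    [7,108,95],
    [10,156,120],
    [14,204,136],
    [17,252,140],
    [20,300,140],
    [24,348,140],
    [27,396,140],
    [30,440,140]
  ],
  "angular": [
    [0,0,4],
    [0,0,11],
    [0,0,18],
    [0,0,25],
    [0,0,32.5],
    [0,0,40],
    [0,0,47],
    [0,0,54],
    [0,0,61],
    [0,0,68.8]
  ],
  "gripper": [15,15,15,15,15,15,15,15,15,15]
}}

```text
clock: 6.35
tool_pos: [0.4285, 0.0938, 0.2506]
ee_rot: [[-0.118, 0.045, 0.992], [-0.933, 0.338, -0.126], [-0.341, -0.94, 0.002]]
contact_force: [1.1, 0.2, -4.7]
gripper_width: 0.0207
```

```bash
python3 - <<'E'
from kin import *
st(); log(); p,f=fit(); print(p)
print(goal([.7318,.2584,.23],82.5,20))
E
```

```text
clock 6.35
joint_positions [-10.527739230009654, -13.480074139918866, -10.519202658304694, 94.02421844764662, 19.908937140612814, 86.49730912805848]
joint_vel [70.92905889109736, 21.665809998827395, 17.270006124764475, -2.481928150809413, -0.11740265432116444, -7.89549638063879]
tau [-4.001390486955643, -27.475697994232178, 32.627445459365845, 0.9992167353630066, 1.7432249709963799, 0.12099516112357378]
tool_pos [0.42846734493766864, 0.09381543558055051, 0.2505564399008835]
ee_rot [[-0.1176, 0.0451, 0.992], [-0.9327, 0.338, -0.1259], [-0.341, -0.9401, 0.0023]]
contact_force [1.1163797721867523, 0.16315795328685123, -4.749142054625794]
wrist_torque [-0.7277574576287109, -0.0752205173382497, -0.025731840303677974]
gripper_width 0.020737438211235637
[0.0669 0.     0.2246 0.3883 0.5039 0.0226 0.1142 0.3043]
(array([303.3, 164.6, -20.6]), array([ 0.08,  0.12, -0.27]))
```

Call:
{"method": "jog_arm", "body": {
  "translation": [
    [15,35,0],
    [40,75,0],
    [75,110,0],
    [115,140,0],
    [160,160,0],
    [205,164.6,0],
    [245,164.6,-10],
    [275,164.6,-15],
    [295,164.6,-20],
    [303.3,164.6,-20.6]
  ],
  "angular": [
    [0,0,0],
    [0,0,0],
    [0,0,0],
    [0,0,0],
    [0,0,0],
    [0,0,0],
    [0,0,0],
    [0,0,0],
    [0,0,0],
    [0,0,0]
  ],
  "gripper": [15,15,15,15,15,15,15,15,15,15]
}}

```text
clock: 7.35
tool_pos: [0.7328, 0.2577, 0.2243]
ee_rot: [[-0.12, 0.04, 0.992], [-0.933, 0.336, -0.127], [-0.339, -0.941, -0.003]]
contact_force: [-0.2, 0.9, -4.7]
gripper_width: 0.0207
```

```bash
python3 - <<'E'
from kin import *
st(); log(); p,f=fit(); print(p)
print(goal([.7318,.2584,.1935],82.5,20))
E
```

```text
clock 7.35
joint_positions [6.955321366443934, 35.82741380121421, 42.96213057241422, 92.26628070164035, 19.218773147587246, 105.0977037376857]
joint_vel [-0.4700534253096701, 14.463352755165326, 21.856758071134685, 8.284256517408622, 0.4449157934293224, -0.7870969301984605]
tau [0.03144486341625452, -59.53279495239258, 34.81430768966675, -1.2854217365384102, 1.6867691650986671, 0.007560150988865644]
tool_pos [0.7327538741169869, 0.25769777432483715, 0.22434624368761039]
ee_rot [[-0.1204, 0.0397, 0.9919], [-0.9331, 0.3365, -0.1268], [-0.3388, -0.9409, -0.0035]]
contact_force [-0.23842323864948434, 0.9268567118692614, -4.697416467751248]
wrist_torque [-0.6978747398319034, 0.13214138910162432, 0.03788145594237681]
gripper_width 0.02071204033556218
[0.0669 0.     0.2246 0.3883 0.5039 0.0226 0.1142 0.3043]
(array([ -1. ,   0.7, -30.8]), array([ 0.17, -0.22, -0.22]))
```

Call:
{"method": "jog_arm", "body": {
  "translation": [
    [-1,0.7,-5],
    [-1,0.7,-12],
    [-1,0.7,-20],
    [-1,0.7,-26],
    [-1,0.7,-30],
    [-1,0.7,-30.8],
    [-1,0.7,-30.8],
    [-1,0.7,-30.8],
    [-1,0.7,-30.8],
    [-1,0.7,-30.8]
  ],
  "angular": [
    [0.2,-0.2,-0.2],
    [0.2,-0.2,-0.2],
    [0.2,-0.2,-0.2],
    [0.2,-0.2,-0.2],
    [0.2,-0.2,-0.2],
    [0.2,-0.2,-0.2],
    [0.2,-0.2,-0.2],
    [0.2,-0.2,-0.2],
    [0.2,-0.2,-0.2],
    [0.2,-0.2,-0.2]
  ],
  "gripper": [15,15,15,15,15,15,15,15,15,15]
}}

```text
clock: 8.35
tool_pos: [0.732, 0.2584, 0.1941]
ee_rot: [[-0.122, 0.045, 0.991], [-0.931, 0.34, -0.13], [-0.343, -0.939, 0.0]]
contact_force: [-0.6, -0.7, -3.8]
gripper_width: 0.0205
```

```bash
python3 - <<'E'
from ov import *
s=manip.state(); print(s['tool_pos'],s['ee_rot'],s['contact_force'])
save('side','pics/s4.png');save('top','pics/t4.png'); 
cv2.imwrite('pics/s4c.png',crop('pics/s4.png',310,90,80,60,10)); cv2.imwrite('pics/t4c.png',crop('pics/t4.png',235,125,90,60,8))
E
```

```text
[0.73200737 0.25839081 0.19405529] [[-1.22236847e-01  4.49703609e-02  9.91481629e-01]
 [-9.31472045e-01  3.39699547e-01 -1.30246102e-01]
 [-3.42663074e-01 -9.39458293e-01  3.64832381e-04]] [-0.63418262 -0.69567432 -3.77317489]
```

View pics/s4c.png

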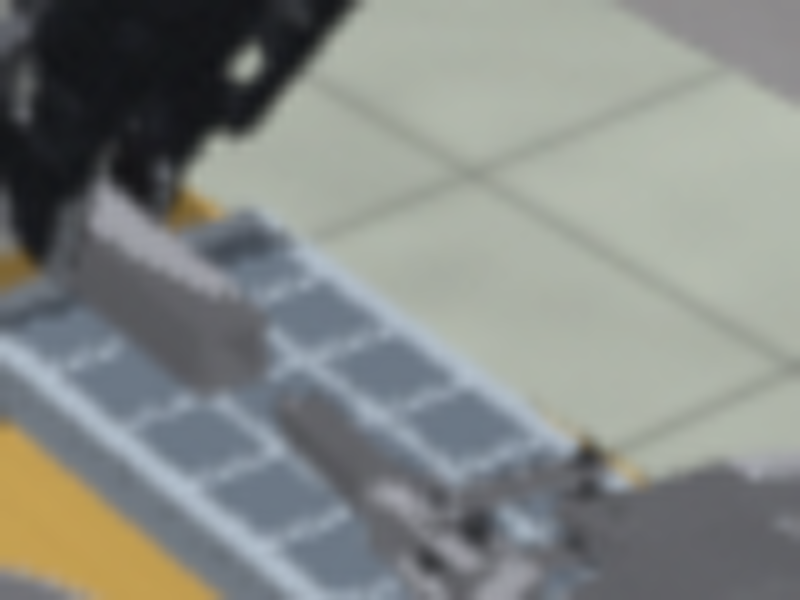

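View pics/t4c.png

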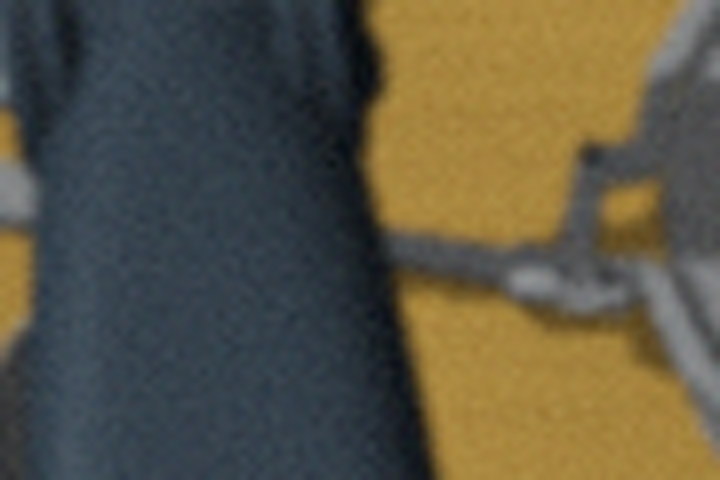

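View pics/s4.png

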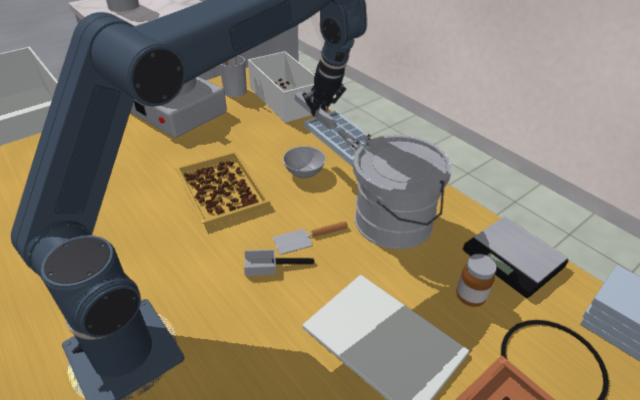

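```bash
cat >> ov.py <<'E'
def tubebox(s):
    R=np.array(s['ee_rot']); p=np.array(s['tool_pos'])
    t=np.radians(20); y,x,z=R[:,1],R[:,0],R[:,2]
    # u in tool frame: approach=sinT u - cosT k ; x_tool = y×z
    u=np.sin(t)*y-np.cos(t)*x; k=-np.cos(t)*y-np.sin(t)*x
    m=p-.0778*u-.0052*k
    v=np.cross(k,u)
    return m,u,np.array([m+u*a+v*b*.011+k*c*.011 for a in(0,.2) for b in(-1,1) for c in(-1,1)])
E
python3 - <<'E'
from ov import *
s=manip.state(); m,u,B=tubebox(s); print(m,u,np.degrees(np.arctan2(u[1],u[0])))
C=load('pics/s4.png'); im=crop('pics/s4.png',310,90,80,60,10)
draw(im,C,B,310,90,10,(0,255,0))
root=np.array([.7077,.0956,.1915]);end=np.array([.7167,.147,.189]); 
draw(im,C,box(root,80.2,0,.0522,.013,pitch=-2.7),310,90,10,(0,0,255))
cv2.imwrite('pics/s4o.png',im)
E
```

```text
[0.72179293 0.18124497 0.18852718] [1.30256049e-01 9.91480223e-01 5.73367616e-04] 82.51561011071247
```

View pics/s4o.png

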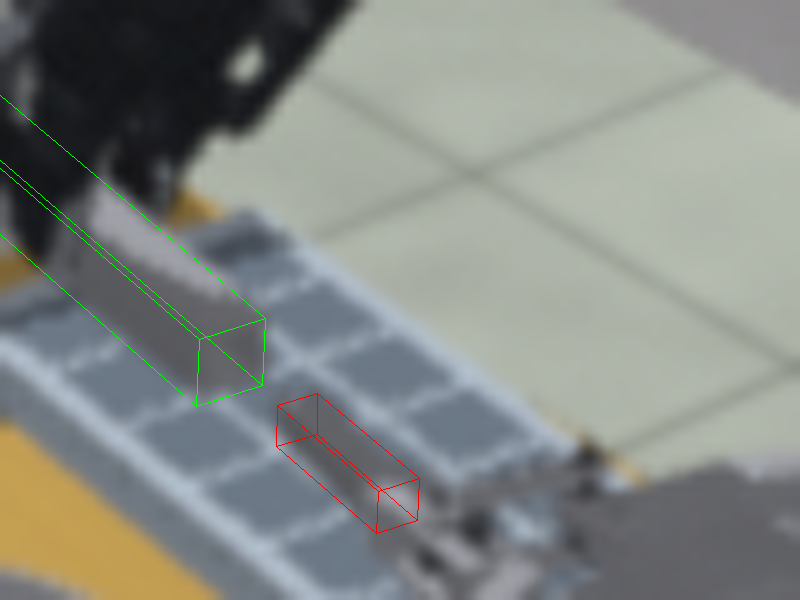

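```bash
python3 - <<'E'
from ov import *
C=load('pics/s4.png'); im=crop('pics/s4.png',315,105,40,38,18); im=cv2.convertScaleAbs(im,alpha=1.7,beta=-60)
for i in range(0,im.shape[1],100): cv2.putText(im,str(i),(i,10),0,.35,(0,0,255))
for i in range(0,im.shape[0],100): cv2.putText(im,str(i),(0,i),0,.35,(0,0,255))
cv2.imwrite('pics/s4z.png',im)
m,u,B=tubebox(manip.state())
print(((proj(C,B)-[315,105]+.5)*18).round(0)[:4])
for d in ([0,0,.004],[0,-.004,0],[.004,0,0]): print(d,((proj(C,B+d)-proj(C,B))*18).round(0)[0])
E
```

```text
[[382. 423.]
 [387. 302.]
 [263. 462.]
 [267. 340.]]
[0, 0, 0.004] [  1. -22.]
[0, -0.004, 0] [17. 11.]
[0.004, 0, 0] [19. -8.]
```

View pics/s4z.png

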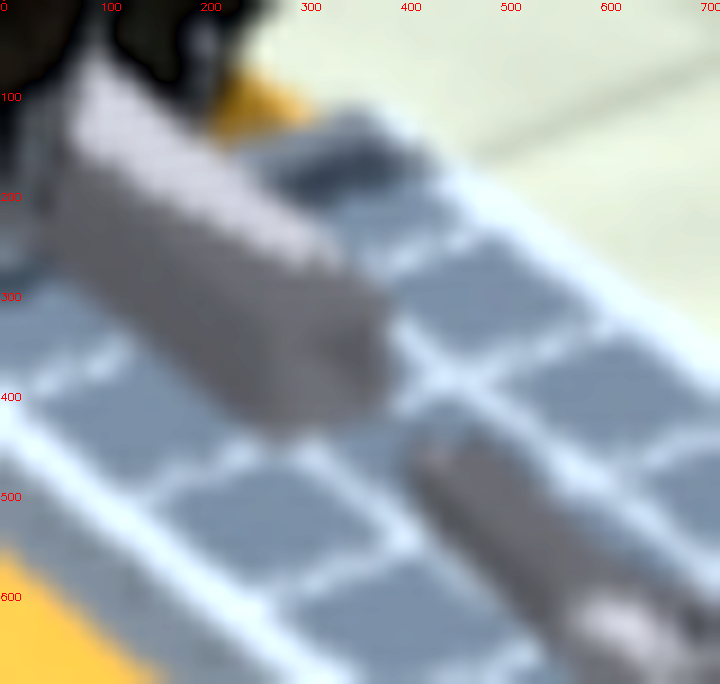

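```bash
python3 - <<'E'
from ov import *
c=save('wrist','pics/w4.png')
s=manip.state(); m,u,B=tubebox(s); print(proj(c,B[4:]).round(1).tolist())
for d in ([0,0,.004],u*.004): print(d,(proj(c,B+d)-proj(c,B)).round(2)[5])
cv2.imwrite('pics/w4c.png',crop('pics/w4.png',270,10,100,75,8))
E
```

```text
[[334.1, 58.9], [336.5, 37.7], [298.4, 58.9], [295.6, 37.7]]
[0, 0, 0.004] [ 0.5  -4.52]
[5.21097023e-04 3.96591143e-03 2.11107115e-06] [-0.05 -7.04]
```

View pics/w4c.png

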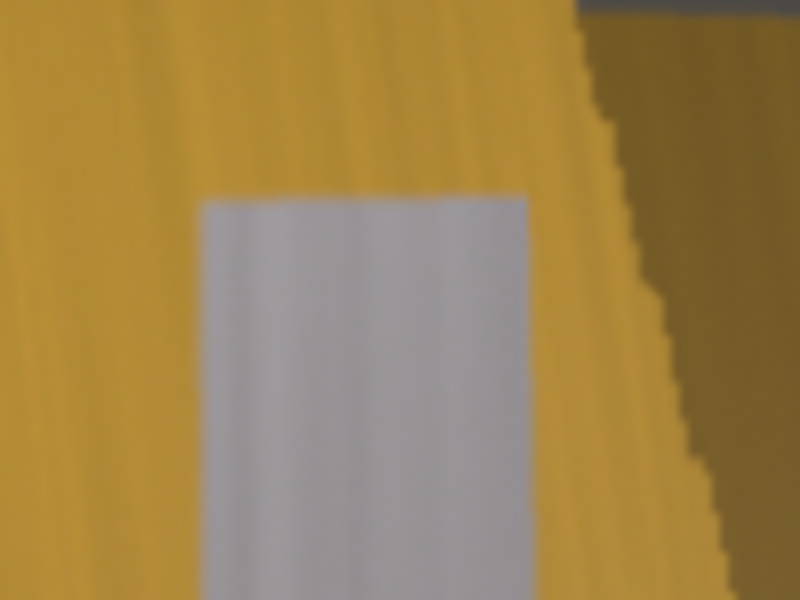

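```bash
python3 - <<'E'
from ov import *
C=load('pics/t4.png'); x0,y0,sc=215,130,9
im=crop('pics/t4.png',x0,y0,88,50,sc)
m,u,B=tubebox(manip.state()); draw(im,C,B,x0,y0,sc,(0,255,0))
root=np.array([.7077,.0956,.1915]);draw(im,C,box(root,80.2,0,.0522,.013,pitch=-2.7),x0,y0,sc,(0,0,255))
cv2.imwrite('pics/t4o.png',im)
E
```

```text
(no output)
```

View pics/t4o.png

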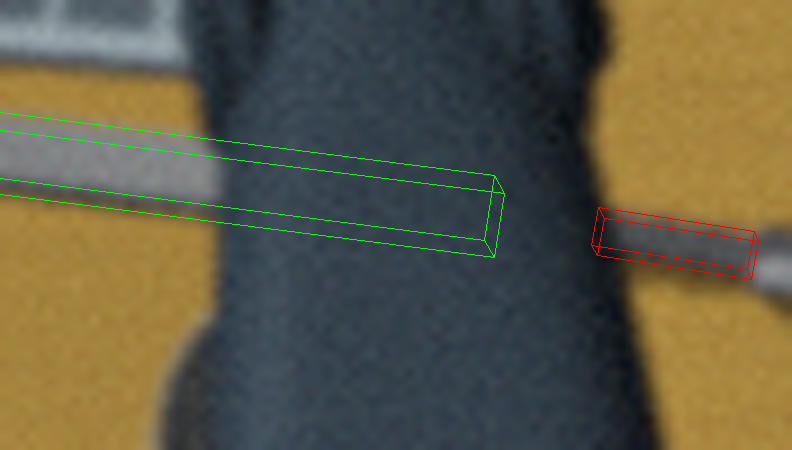

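Call:
{"method": "jog_arm", "body": {
  "translation": [
    [0,0,-2],
    [-0.5,-4,-3],
    [-1.2,-9,-3],
    [-1.7,-13,-3],
    [-2.2,-17,-3],
    [-2.7,-21,-3],
    [-3.2,-25,-3],
    [-3.6,-28,-3],
    [-4,-31,-3],
    [-4,-31,-3]
  ],
  "angular": [
    [0,0,0],
    [0,0,0],
    [0,0,0],
    [0,0,0],
    [0,0,0],
    [0,0,0],
    [0,0,0],
    [0,0,0],
    [0,0,0],
    [0,0,0]
  ],
  "gripper": [15,15,15,15,15,15,15,15,15,15],
  "squeeze": 30
}}

```text
clock: 9.5
tool_pos: [0.728, 0.2268, 0.1907]
ee_rot: [[-0.123, 0.045, 0.991], [-0.932, 0.339, -0.131], [-0.342, -0.94, -0.0]]
contact_force: [0.6, -0.1, -5.3]
gripper_width: 0.0204
```

```bash
cat > chk.py <<'E'
from ov import *
import sys
n=sys.argv[1]
s=manip.state(); print(s['clock'],s['tool_pos'],s['contact_force'],s['wrist_torque'],s['gripper_width'])
C=save('side',f'pics/{n}.png'); x0,y0=320,105
im=cv2.convertScaleAbs(crop(f'pics/{n}.png',x0,y0,44,33,18),alpha=1.5,beta=-50)
m,u,B=tubebox(s); q=proj(C,B+[0,0,.0035]); print(m,u)
if len(sys.argv)>2: draw(im,C,B+[0,0,.0035],x0,y0,18,(0,255,0)); draw(im,C,box(np.array([.7077,.0956,.1915]),80.2,0,.0522,.013,pitch=-2.7),x0,y0,18,(0,0,255))
cv2.imwrite(f'pics/{n}z.png',im)
E
python3 chk.py s5 1
```

```text
9.5 [0.72795013 0.22682609 0.19066852] [ 0.59184087 -0.14214177 -5.26317757] [-0.75231802  0.11279319  0.0194872 ] 0.020371035356947176
[0.71777394 0.14969615 0.18544386] [1.30791201e-01 9.91409886e-01 3.16994229e-04]
```

View pics/s5z.png

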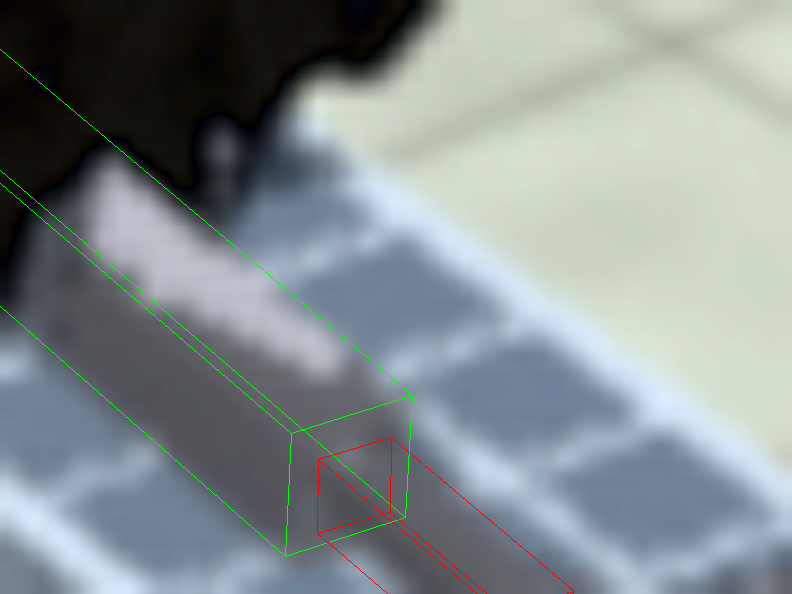

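Call:
{"method": "jog_arm", "body": {
  "translation": [
    [-0.2,-1,0],
    [-0.3,-2,0],
    [-0.5,-3,0],
    [-0.6,-4,0],
    [-0.8,-5,0],
    [-1,-6,0.2],
    [-1.1,-7,0.2],
    [-1.3,-8,0.3],
    [-1.4,-9,0.4],
    [-1.4,-9,0.5]
  ],
  "angular": [
    [0,0,0],
    [0,0,0],
    [0,0,0],
    [0,0,0],
    [0,0,0],
    [0,0,0],
    [0,0,0],
    [0,0,0],
    [0,0,0],
    [0,0,0]
  ],
  "gripper": [15,15,15,15,15,15,15,15,15,15]
}}

```text
clock: 10.55
tool_pos: [0.7267, 0.2236, 0.1926]
ee_rot: [[-0.118, 0.045, 0.992], [-0.929, 0.349, -0.126], [-0.352, -0.936, 0.001]]
contact_force: [2.2, 11.5, -4.2]
gripper_width: 0.0207
```

```bash
python3 chk.py s6 1
```

```text
10.55 [0.72669595 0.2235772  0.19261159] [ 2.22263595 11.49597123 -4.2354751 ] [ 1.52020309 -0.37653086 -0.02210365] 0.020690501438273536
[0.71690284 0.14645535 0.18659533] [0.12603713 0.99197    0.01049542]
```

View pics/s6z.png

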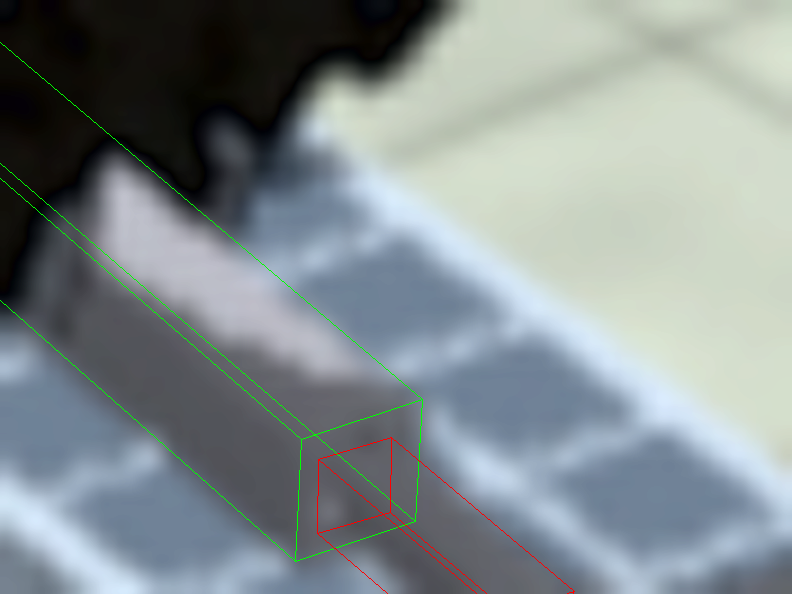

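```bash
python3 - <<'E'
from ov import *
im=cv2.convertScaleAbs(crop('pics/s6.png',332,122,30,25,26),alpha=2.2,beta=-110)
cv2.imwrite('pics/s6y.png',im)
im=cv2.convertScaleAbs(crop('pics/side0.png',332,122,30,25,26),alpha=1.5,beta=-50)
cv2.imwrite('pics/s0y.png',im)
E
```

```text
(no output)
```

View pics/s6y.png

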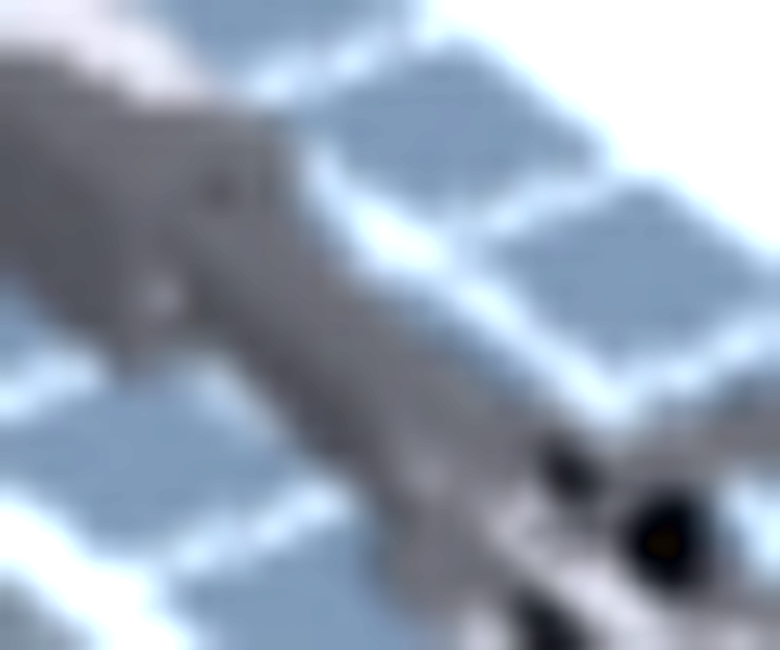

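View pics/s0y.png

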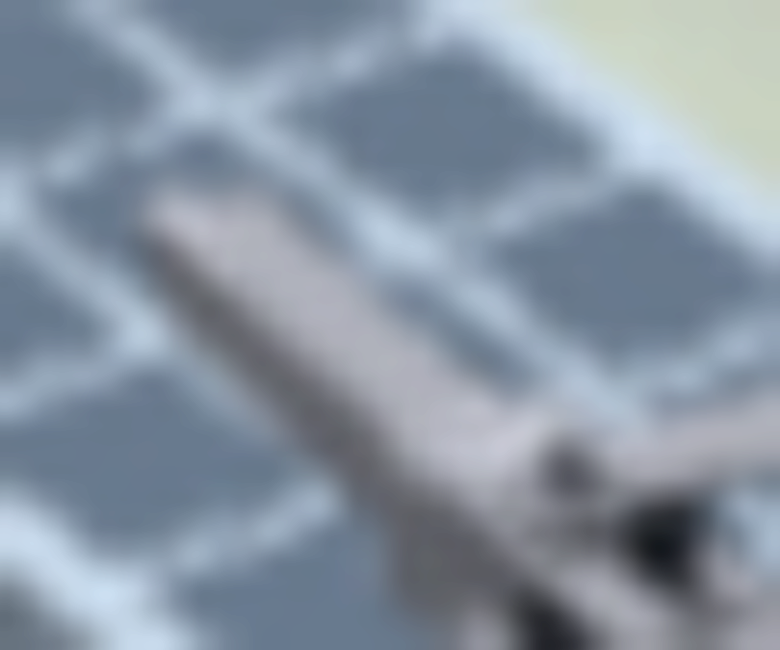

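```bash
python3 - <<'E'
from h import *
print(goal([.7287,.2265,.1887],82.5,20))
E
```

```text
(array([ 2. ,  2.9, -3.9]), array([-0.58,  0.14, -0.26]))
```

Call:
{"method": "jog_arm", "body": {
  "translation": [
    [0,2,-1],
    [1.5,3.5,-3],
    [2.9,3.5,-3.9],
    [2.9,3,-3.9],
    [2.7,2,-3.9],
    [2.5,1,-3.9],
    [2.4,0,-3.9],
    [2.2,-1,-3.9],
    [2,-2,-3.9],
    [1.9,-3,-3.9]
  ],
  "angular": [
    [-0.6,0.1,-0.3],
    [-0.6,0.1,-0.3],
    [-0.6,0.1,-0.3],
    [-0.6,0.1,-0.3],
    [-0.6,0.1,-0.3],
    [-0.6,0.1,-0.3],
    [-0.6,0.1,-0.3],
    [-0.6,0.1,-0.3],
    [-0.6,0.1,-0.3],
    [-0.6,0.1,-0.3]
  ],
  "gripper": [15,15,15,15,15,15,15,15,15,15]
}}

```text
clock: 11.6
tool_pos: [0.7287, 0.2237, 0.1896]
ee_rot: [[-0.12, 0.046, 0.992], [-0.93, 0.345, -0.129], [-0.348, -0.938, 0.001]]
contact_force: [1.6, 9.3, -3.9]
gripper_width: 0.0208
```

```bash
python3 chk.py s7; python3 - <<'E'
from ov import *
im=cv2.convertScaleAbs(crop('pics/s7.png',332,122,30,25,26),alpha=2.2,beta=-110)
cv2.imwrite('pics/s7y.png',im)
E
```

```text
11.6 [0.72874466 0.22366455 0.18959507] [ 1.60945313  9.32647452 -3.94263229] [ 1.06090581 -0.28732506 -0.03592172] 0.020768127888744433
[0.71873052 0.14654484 0.18392523] [0.12886495 0.99164376 0.00604043]
```

View pics/s7y.png

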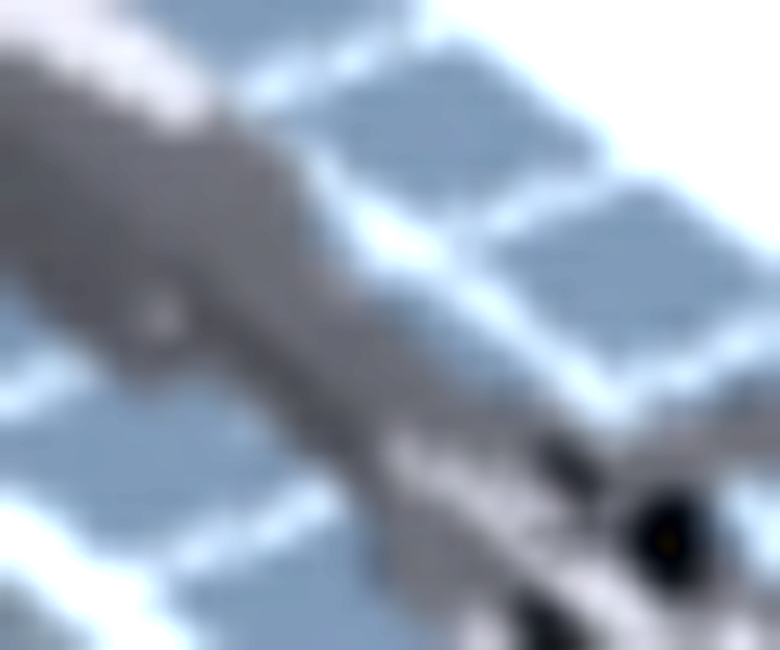

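```bash
python3 - <<'E'
from ov import *
def f(n):
    g=cv2.cvtColor(cv2.imread(n),cv2.COLOR_BGR2GRAY)[122:142,332:350].astype(float)
    g=np.clip((g-70)/(150-70),0,1)*255
    return cv2.resize(g.astype(np.uint8),None,fx=22,fy=22,interpolation=cv2.INTER_CUBIC)
cv2.imwrite('pics/cmp.png',np.hstack([f('pics/s6.png'),f('pics/s7.png')]))
E
```

```text
(no output)
```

View pics/cmp.png

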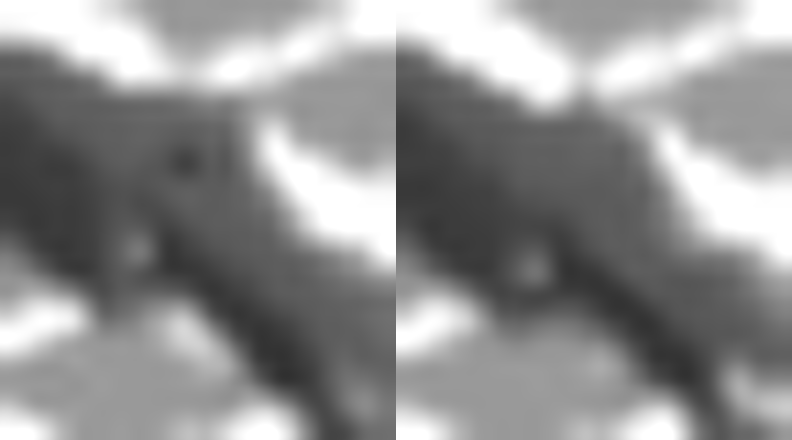

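```bash
python3 - <<'E'
from h import *
L=[]
for i in range(5):
    s=manip.state(); L.append(np.r_[s['contact_force'],s['wrist_torque'],s['tool_pos']]); manip.read_camera('wrist')
L=np.array(L); print(L.round(3)); print(L.mean(0),L.std(0))
E
```

```text
[[ 0.982  8.139 -3.265  0.836 -0.237 -0.049  0.729  0.224  0.19 ]
 [ 1.541  8.899 -2.783  0.868 -0.254 -0.102  0.729  0.224  0.19 ]
 [ 2.089  8.303 -3.305  0.851 -0.268 -0.048  0.729  0.224  0.19 ]
 [ 1.787  8.929 -3.238  0.822 -0.276 -0.054  0.729  0.224  0.19 ]
 [ 1.761  7.775 -3.802  0.834 -0.263 -0.061  0.729  0.224  0.19 ]]
[ 1.63222696  8.40892446 -3.27879386  0.84235725 -0.25973022 -0.06295409
  0.7287049   0.22374204  0.18953918] [3.69033418e-01 4.46436857e-01 3.23203462e-01 1.59446799e-02
 1.33901314e-02 2.03210053e-02 2.47489851e-05 1.15170195e-05
 3.95836995e-05]
```

```bash
python3 - <<'E'
from h import *
print(goal([.728,.2265,.1888],82.5,20))
E
```

```text
(array([-0.7,  2.8, -0.7]), array([-0.3 ,  0.13, -0.11]))
```

Call:
{"method": "jog_arm", "body": {
  "translation": [
    [0.5,3.5,-0.7],
    [0,4,-0.7],
    [-0.7,4,-0.7],
    [-0.7,3,-0.7],
    [-0.8,2,-0.7],
    [-0.9,1,-0.7],
    [-1,0,-0.7],
    [-1.2,-1,-0.7],
    [-1.4,-2,-0.7],
    [-1.5,-3,-0.7]
  ],
  "angular": [
    [-0.3,0.1,-0.1],
    [-0.3,0.1,-0.1],
    [-0.3,0.1,-0.1],
    [-0.3,0.1,-0.1],
    [-0.3,0.1,-0.1],
    [-0.3,0.1,-0.1],
    [-0.3,0.1,-0.1],
    [-0.3,0.1,-0.1],
    [-0.3,0.1,-0.1],
    [-0.3,0.1,-0.1]
  ],
  "gripper": [15,15,15,15,15,15,15,15,15,15]
}}

```text
clock: 12.9
tool_pos: [0.7274, 0.2238, 0.1895]
ee_rot: [[-0.12, 0.046, 0.992], [-0.93, 0.345, -0.128], [-0.348, -0.938, 0.001]]
contact_force: [2.4, 8.3, -3.5]
gripper_width: 0.0202
```

```bash
cat > ft.py <<'E'
from h import *
def ft(n=4,base=None):
    L=[]
    for i in range(n):
        s=manip.state(); L.append(np.r_[s['contact_force'],s['wrist_torque'],s['tool_pos']]); manip.read_camera('wrist')
    m=np.mean(L,0); print(s['clock'],m.round(4)); return m
E
python3 -c "
from ft import *
ft(3)"
```

```text
13.0 [ 2.1593  8.4962 -3.3662  0.9086 -0.2399 -0.0282  0.7273  0.2238  0.1895]
```

```bash
python3 - <<'E'
from ov import *
save('side','pics/s8.png')
def f(n):
    g=cv2.cvtColor(cv2.imread(n),cv2.COLOR_BGR2GRAY)[122:142,332:350].astype(float)
    g=np.clip((g-80)/(130-80),0,1)*255
    return cv2.resize(g.astype(np.uint8),None,fx=22,fy=22,interpolation=cv2.INTER_LANCZOS4)
cv2.imwrite('pics/cmp8.png',np.hstack([f('pics/s6.png'),f('pics/s8.png')]))
print(cv2.cvtColor(cv2.imread('pics/s8.png'),cv2.COLOR_BGR2GRAY)[124:140,334:348])
E
```

```text
[[148 158 161 163 162 147 133 133 144 147 145 156 141 130]
 [119 142 145 150 160 158 144 152 159 145 137 126 121 120]
 [101 106 109 119 142 138 123 142 135 129 122 118 119 118]
 [ 98 100 100 102 107 107 105 116 133 138 132 119 118 118]
 [ 95  98  99 100 100 101 102 104 115 139 150 130 122 119]
 [ 92  95  98 100 100 101 100 101 104 118 145 151 145 130]
 [ 90  92  95  99 100 100  99  99 102 109 127 152 171 159]
 [ 89  90  93 101 106  98  99  99 101 106 117 135 165 174]
 [ 89  89  93 106 118  95  96  99  98 101 108 124 142 148]
 [ 88  89  92 104 110  91  92  97  99  99 102 110 114 117]
 [ 94  89  91  94  89  87  87  89  96  98  99 100 101 105]
 [117 100  92  94  90  90  87  86  89  95  98  98  99 101]
 [140 115  99 101 103 101  95  91  87  88  94  98  98  99]
 [129 117 109 112 113 114 108  98  95  88  89  95  97  98]
 [120 118 117 117 117 117 114 105 106  93  88  90  95 100]
 [118 118 118 118 117 118 117 116 114 105  96  88  92 104]]
```

View pics/cmp8.png

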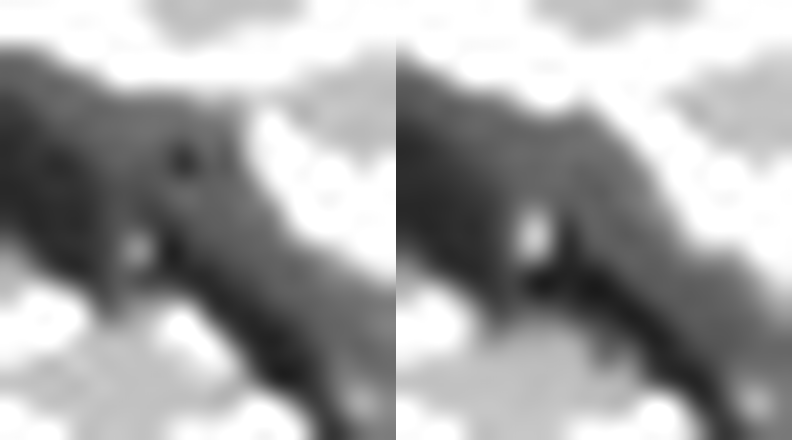

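```bash
python3 - <<'E'
from ov import *
C=load('pics/s8.png'); s=manip.state(); m,u,B=tubebox(s); print(m)
im=cv2.convertScaleAbs(crop('pics/s8.png',322,110,36,30,22),alpha=2,beta=-90)
raw=im.copy()
draw(im,C,B+[0,0,.0035],322,110,22,(0,255,0)); 
cv2.imwrite('pics/s8o.png',im)
c=cv2.imread('pics/s8.png'); print(c[132,336:340],c[140,336])
E
```

```text
[0.71738085 0.1466865  0.18384509]
[[ 97  93  92]
 [110 106 106]
 [121 118 118]
 [ 99  95  95]] [135 121 108]
```

View pics/s8o.png

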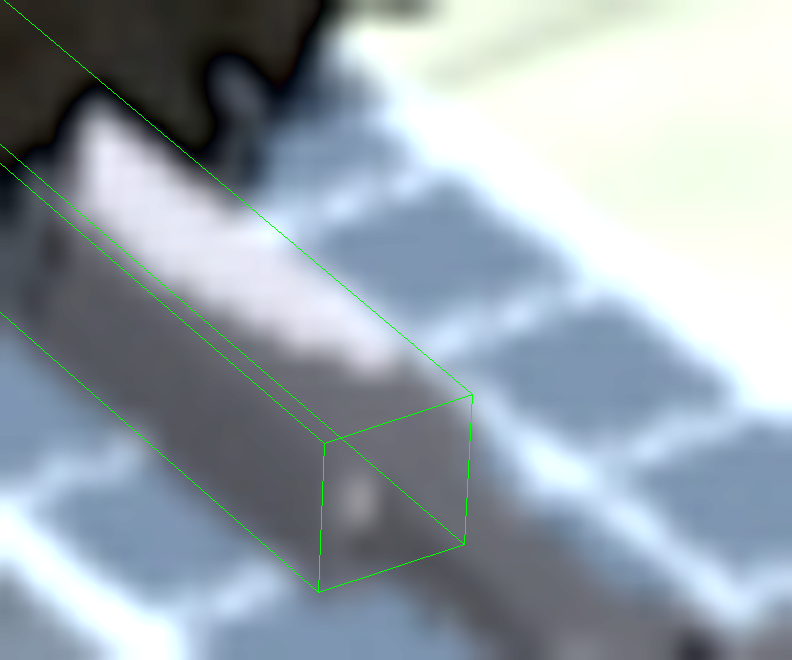

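```bash
python3 - <<'E'
from h import *
print(goal([.7305,.2265,.1868],82.5,20))
E
```

```text
(array([ 3.2,  2.7, -2.7]), array([-0.31,  0.11, -0.16]))
```

Call:
{"method": "jog_arm", "body": {
  "translation": [
    [0.5,3,-0.5],
    [1,3.2,-1],
    [2,3.2,-1.7],
    [3.2,2.7,-2.7],
    [3.2,2.7,-2.7],
    [3.2,2.7,-2.7],
    [3.2,2.7,-2.7],
    [3.2,2.7,-2.7],
    [3.2,2.7,-2.7],
    [3.2,2.7,-2.7]
  ],
  "angular": [
    [-0.3,0.1,-0.1],
    [-0.3,0.1,-0.1],
    [-0.3,0.1,-0.1],
    [-0.3,0.1,-0.1],
    [-0.3,0.1,-0.1],
    [-0.3,0.1,-0.1],
    [-0.3,0.1,-0.1],
    [-0.3,0.1,-0.1],
    [-0.3,0.1,-0.1],
    [-0.3,0.1,-0.1]
  ],
  "gripper": [15,15,15,15,15,15,15,15,15,15]
}}

```text
clock: 14.1
tool_pos: [0.7306, 0.2265, 0.1872]
ee_rot: [[-0.122, 0.045, 0.992], [-0.932, 0.339, -0.13], [-0.342, -0.94, 0.001]]
contact_force: [-3.4, 0.7, 1.1]
gripper_width: 0.0202
```

```bash
cat > vw.py <<'E'
from ov import *
import sys
n=sys.argv[1]; C=save('side',f'pics/{n}.png'); s=manip.state(); m,u,B=tubebox(s); print(m,u)
im=cv2.convertScaleAbs(crop(f'pics/{n}.png',330,120,18,20,22),alpha=2,beta=-90); raw=im.copy()
draw(im,C,B+[0,0,.0035],330,120,22,(0,255,0)); cv2.imwrite(f'pics/{n}o.png',np.hstack([raw,im]))
E
python3 -c "
from ft import *
ft(4)"; python3 vw.py s9
```

```text
14.25 [-2.9629  1.4343  1.936  -0.4662  0.598   0.004   0.7306  0.2265  0.1871]
[0.72049274 0.14938164 0.18177918] [1.29568428e-01 9.91570453e-01 2.45306867e-04]
```

View pics/s9o.png

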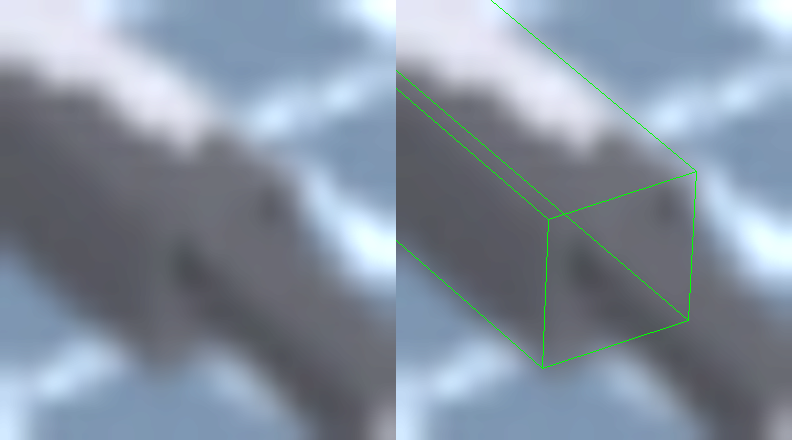

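```bash
python3 - <<'E'
from h import *
print(goal([.7255,.2275,.1902],82.5,20))
E
```

```text
(array([-5.1,  1. ,  3.2]), array([-0.01,  0.02, -0.06]))
```

Call:
{"method": "jog_arm", "body": {
  "translation": [
    [-2,1.5,1.5],
    [-4,1.5,3.2],
    [-5.1,1.5,3.2],
    [-5.1,1.2,3.2],
    [-5.2,0.5,3.2],
    [-5.3,-0.5,3.2],
    [-5.4,-1.5,3.2],
    [-5.6,-2.5,3.2],
    [-5.7,-3.5,3.2],
    [-5.9,-4.5,3.2]
  ],
  "angular": [
    [0,0,0],
    [0,0,0],
    [0,0,0],
    [0,0,0],
    [0,0,0],
    [0,0,0],
    [0,0,0],
    [0,0,0],
    [0,0,0],
    [0,0,0]
  ],
  "gripper": [15,15,15,15,15,15,15,15,15,15]
}}

```text
clock: 15.35
tool_pos: [0.7247, 0.2241, 0.1904]
ee_rot: [[-0.12, 0.045, 0.992], [-0.93, 0.343, -0.128], [-0.346, -0.938, 0.0]]
contact_force: [1.5, 7.3, -4.8]
gripper_width: 0.0209
```

```bash
python3 -c "
from ft import *
ft(2)"; python3 vw.py s10
```

```text
15.4 [ 1.0922  7.1327 -4.9901  0.5414 -0.1832 -0.0421  0.7247  0.2241  0.1905]
[0.71474668 0.14707013 0.18497689] [0.12767346 0.99180749 0.00416987]
```

View pics/s10o.png

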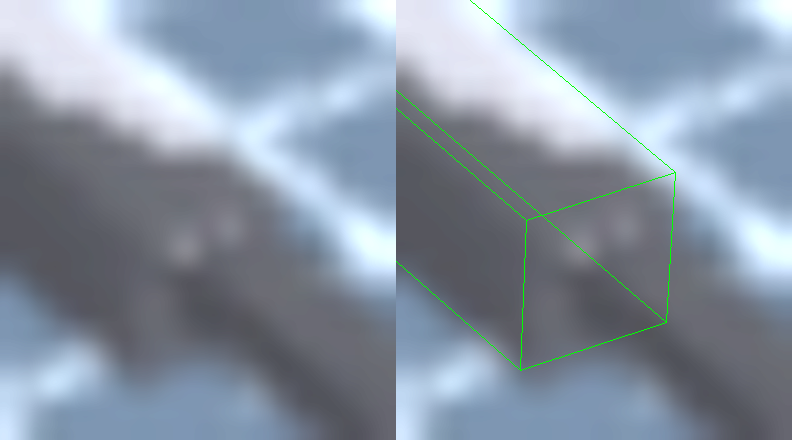

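```bash
python3 - <<'E'
from h import *
print(goal([.7281,.2275,.1902],82.5,20))
E
```

```text
(array([ 3.4,  3.3, -0.3]), array([-0.23,  0.06, -0.16]))
```

Call:
{"method": "jog_arm", "body": {
  "translation": [
    [1,3,0],
    [2.5,3.5,-0.3],
    [3.4,3.5,-0.3],
    [3.4,3.3,-0.3],
    [3.4,2.3,-0.3],
    [3.4,1.3,-0.3],
    [3.4,0.3,-0.3],
    [3.4,-0.7,-0.3],
    [3.4,-1.7,-0.3],
    [3.4,-2.5,-0.3]
  ],
  "angular": [
    [-0.2,0.1,-0.2],
    [-0.2,0.1,-0.2],
    [-0.2,0.1,-0.2],
    [-0.2,0.1,-0.2],
    [-0.2,0.1,-0.2],
    [-0.2,0.1,-0.2],
    [-0.2,0.1,-0.2],
    [-0.2,0.1,-0.2],
    [-0.2,0.1,-0.2],
    [-0.2,0.1,-0.2]
  ],
  "gripper": [15,15,15,15,15,15,15,15,15,15]
}}

```text
clock: 16.5
tool_pos: [0.7279, 0.2238, 0.1907]
ee_rot: [[-0.122, 0.044, 0.992], [-0.93, 0.344, -0.13], [-0.346, -0.938, -0.001]]
contact_force: [0.4, 5.8, -4.7]
gripper_width: 0.0204
```

```bash
python3 -c "
from ft import *
ft(2)"; python3 vw.py s11
```

```text
16.55 [ 0.3698  5.6931 -4.7134  0.4996 -0.0369 -0.0555  0.7279  0.2239  0.1906]
[0.71786717 0.14675016 0.18510629] [0.12942108 0.9915804  0.00430156]
```

View pics/s11o.png

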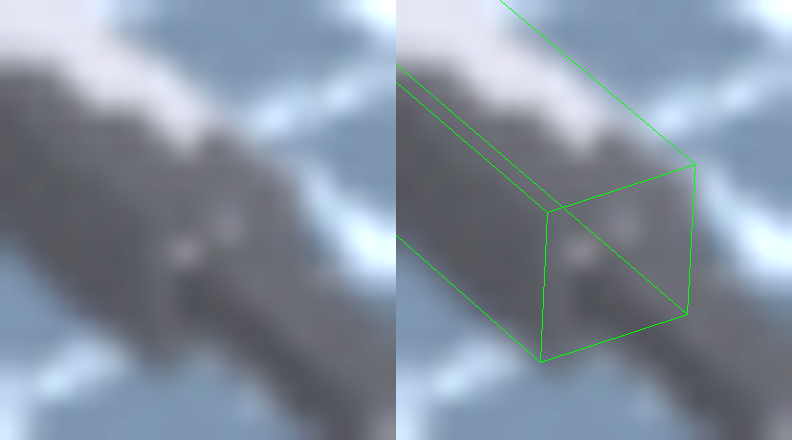

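```bash
python3 - <<'E'
from ov import *
ims=[]
for n in('side0','s4','s11'):
    im=crop(f'pics/{n}.png',335,124,22,24,17)
    if n=='side0': im=cv2.convertScaleAbs(im,alpha=1.3,beta=-30)
    else: im=cv2.convertScaleAbs(im,alpha=2,beta=-90)
    for i in range(0,408,50): cv2.putText(im,str(i),(0,i+4),0,.3,(0,0,255)); 
    for i in range(0,374,50): cv2.putText(im,str(i),(i,8),0,.3,(0,0,255))
    cv2.line(im,(0,300),(374,300),(0,255,255),1); cv2.line(im,(0,200),(374,200),(0,255,255),1)
    ims.append(im[:, :266])
cv2.imwrite('pics/c3.png',np.hstack(ims))
for n in('side0','s4','s8','s9','s10','s11'):
    g=cv2.cvtColor(cv2.imread(f'pics/{n}.png'),cv2.COLOR_BGR2GRAY); print(n,g[136,336:356],g[140,338:358])
E
```

```text
side0 [132 120 122 133 131 112 102 107 123 141 150 151 150 141 127 122 133 151
 158 143] [112 113 114 113 115 127 126 103 101 111 125 139 150 143 128  96  97 122
 133 130]
s4 [139 126 128 138 131 105  90  89  93  96  99  99 102 103 104 113 128 151
 164 148] [118 118 119 118 120 131 127 101 105 116 132 146 156 144 129  98  98 113
 101  95]
s8 [ 99 101 103 101  95  91  87  88  94  98  98  99 102 108 113 114 127 152
 164 148] [118 119 119 118 119 131 127 101  91 103 114 106 107 106 104  71  71  92
  97  91]
s9 [107 105 110 121 122 105  89  88  92  95  98  99 100 103 105 113 126 148
 165 149] [118 118 120 119 120 130 126 107  98 114 127 141 148 133 128  95  85  94
  98  92]
s10 [ 99 103 105 105 102  95  87  88  94  97  98  99 102 108 114 114 126 148
 164 148] [118 118 119 117 119 131 127 100  91  97  96 103 102  97  86  68  70  91
  96  92]
s11 [106 102 109 114 104  95  88  88  94  97  99  99 102 108 114 115 126 148
 164 149] [119 118 119 118 120 131 128 101  96 113 123 132 126 123 109  84  71  92
  97  91]
```

View pics/c3.png

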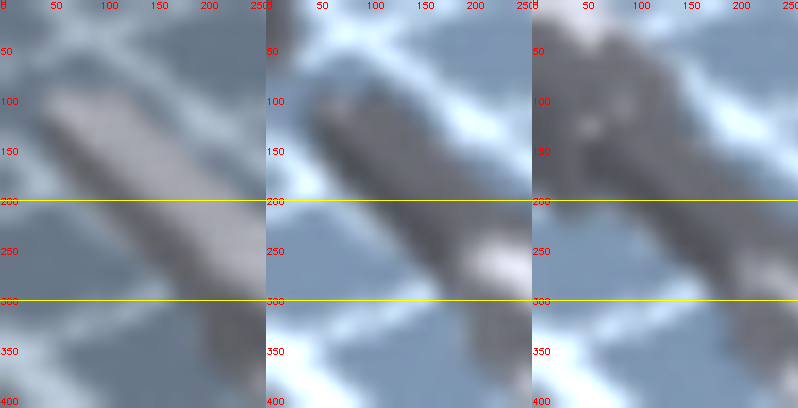

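```bash
python3 - <<'E'
from h import *
print(goal([.7267,.2285,.1907],82.5,20))
E
```

```text
(array([-1.2,  4.6,  0.1]), array([-0.25, -0.01, -0.06]))
```

Call:
{"method": "jog_arm", "body": {
  "translation": [
    [0,4,0.1],
    [-0.8,6,0.1],
    [-1.2,6,0.1],
    [-1.2,5,0.1],
    [-1.2,4,0.1],
    [-1.2,2.8,0.1],
    [-1.2,1.6,0.1],
    [-1.2,0.4,0.1],
    [-1.2,-0.8,0.1],
    [-1.2,-2,0.1]
  ],
  "angular": [
    [-0.3,0,0],
    [-0.3,0,0],
    [-0.3,0,0],
    [-0.3,0,0],
    [-0.3,0,0],
    [-0.3,0,0],
    [-0.3,0,0],
    [-0.3,0,0],
    [-0.3,0,0],
    [-0.3,0,0]
  ],
  "gripper": [15,15,15,15,15,15,15,15,15,15]
}}

```text
clock: 17.65
tool_pos: [0.7266, 0.2237, 0.1911]
ee_rot: [[-0.12, 0.044, 0.992], [-0.931, 0.342, -0.128], [-0.345, -0.939, -0.0]]
contact_force: [0.8, 6.7, -4.6]
gripper_width: 0.0208
```

```bash
python3 -c "
from ft import *
ft(2)"; python3 vw.py s12
```

```text
17.7 [ 0.5375  5.6658 -4.4753  0.4062  0.0062 -0.0226  0.7266  0.2238  0.1911]
[0.71661421 0.14670028 0.18566834] [0.1277897  0.99179792 0.0025834 ]
```

View pics/s12o.png

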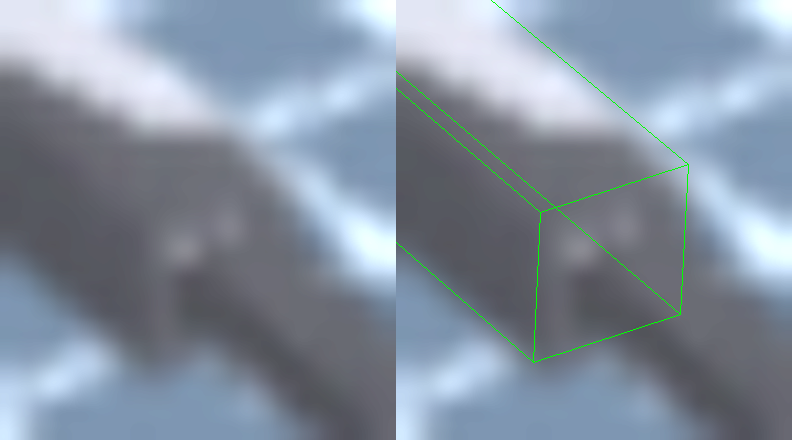

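```bash
python3 - <<'E'
from h import *
print(goal([.7267+.003,.2438,.1907],82.5,20))
E
```

```text
(array([ 3.1, 20. , -0.4]), array([-0.15,  0.  , -0.16]))
```

Call:
{"method": "jog_arm", "body": {
  "translation": [
    [0,3,0],
    [0.4,6,0],
    [0.8,9,0],
    [1.3,12,0],
    [1.8,15,0],
    [2.3,18,0],
    [2.8,20,-0.4],
    [3,20,-0.4],
    [3,20,-0.4],
    [3,20,-0.4]
  ],
  "angular": [
    [-0.3,0,0],
    [-0.3,0,0],
    [-0.3,0,0],
    [-0.3,0,0],
    [-0.3,0,0],
    [-0.3,0,0],
    [-0.3,0,0],
    [-0.3,0,0],
    [-0.3,0,0],
    [-0.3,0,0]
  ],
  "gripper": [15,15,15,15,15,15,15,15,15,15]
}}

```text
clock: 18.8
tool_pos: [0.7296, 0.2437, 0.1906]
ee_rot: [[-0.12, 0.044, 0.992], [-0.933, 0.337, -0.128], [-0.339, -0.941, 0.0]]
contact_force: [0.1, -0.1, -4.4]
gripper_width: 0.0201
```

```bash
python3 - <<'E'
from ov import *
acc=[]
L=[]
for i in range(4):
    c=manip.read_camera('side'); acc.append(c['image'].astype(float)); s=manip.state(); L.append(np.r_[s['contact_force'],s['wrist_torque']])
im=np.mean(acc,0); cv2.imwrite('pics/s13.png',im.round().astype(np.uint8)); np.save('pics/s13.npy',{k:c[k] for k in c if k!='image'},allow_pickle=True)
print('base',np.mean(L,0).round(3),s['clock'],s['tool_pos'])
m,u,B=tubebox(s); print(m,u); np.save('m13.npy',B)
ims=[]
for n,bt in(('s4',None),('s13',B)):
    im=cv2.convertScaleAbs(crop(f'pics/{n}.png',330,114,20,30,20),alpha=2,beta=-90)
    if bt is not None: draw(im,c,bt+[0,0,.0035],330,114,20,(0,255,0))
    ims.append(im)
cv2.imwrite('pics/c13.png',np.hstack(ims))
E
```

```text
base [-0.436  0.045 -3.831 -0.754  0.1   -0.007] 19.0 [0.72959727 0.243699   0.1906729 ]
[0.7196411  0.1665252  0.18567706] [ 0.12797615  0.99177377 -0.00262397]
```

View pics/c13.png

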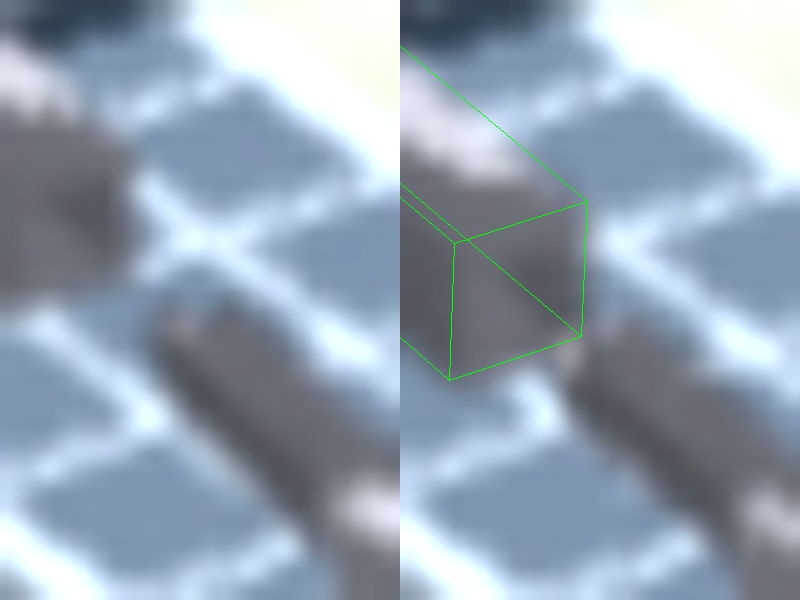

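```bash
python3 - <<'E'
from ov import *
c=load('pics/s13.png'); x0,y0,sc=335,124,34
ims=[]
for n in('s4','s13'):
    im=cv2.convertScaleAbs(crop(f'pics/{n}.png',x0,y0,11,14,sc),alpha=2.6,beta=-150)
    ims.append(im)
im=ims[1].copy()
root=np.array([.7077,.0956,.192])
def stub(end,col):
    d=end-root; ua=np.degrees(np.arctan2(d[1],d[0])); pi=np.degrees(np.arcsin(d[2]/np.linalg.norm(d))); L=np.linalg.norm(d)
    draw(im,c,box(root,ua,0,L,.013,pitch=pi),x0,y0,sc,col); draw(im,c,box(root,ua,L,L+.0095,.009,pitch=pi),x0,y0,sc,(255,0,0))
im=ims[0].copy(); stub(np.array([.7167,.147,.189]),(0,0,255)); ims[0]=im
im=ims[1].copy(); stub(np.array([.7160,.147,.1865]),(0,0,255)); ims[1]=im
cv2.imwrite('pics/d13.png',np.hstack(ims))
im=np.hstack([cv2.convertScaleAbs(crop(f'pics/{n}.png',x0,y0,11,14,sc),alpha=2.6,beta=-150) for n in('s4','s13')]); cv2.imwrite('pics/e13.png',im)
E
```

```text
(no output)
```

View pics/e13.png

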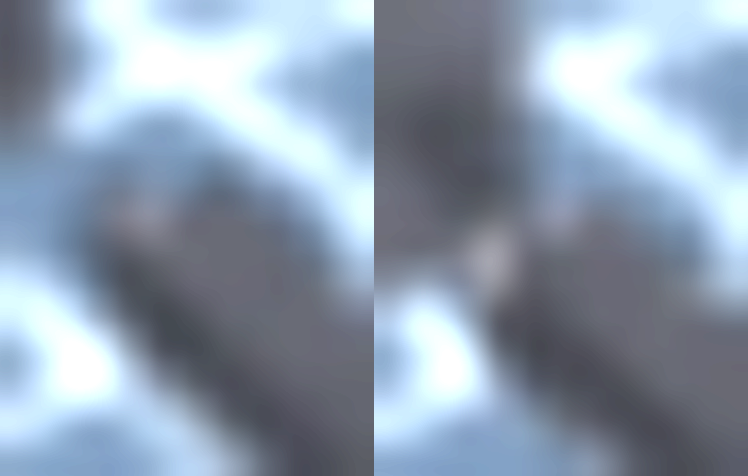

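View pics/d13.png

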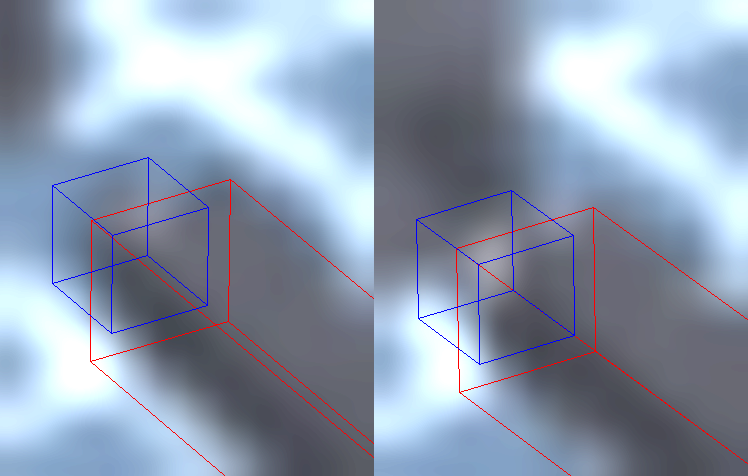

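```bash
python3 - <<'E'
from ov import *
c=load('pics/s13.png')
for n,p in(('s4 tip',(105,235)),('s13 brightL',(116,265)),('s13 bright2',(186,212))):
    uv=(335+p[0]/34-.5,124+p[1]/34-.5)
    for z in(.186,.19,.194): print(n,z,atz(c,uv,z).round(4))
E
```

```text
s4 tip 0.186 [0.7198 0.1572 0.186 ]
s4 tip 0.19 [0.7156 0.1525 0.19  ]
s4 tip 0.194 [0.7113 0.1479 0.194 ]
s13 brightL 0.186 [0.7176 0.1533 0.186 ]
s13 brightL 0.19 [0.7134 0.1486 0.19  ]
s13 brightL 0.194 [0.7091 0.1439 0.194 ]
s13 bright2 0.186 [0.7273 0.1558 0.186 ]
s13 bright2 0.19 [0.723  0.1512 0.19  ]
s13 bright2 0.194 [0.7188 0.1465 0.194 ]
```

Call:
{"method": "jog_arm", "body": {
  "translation": [
    [-1.8,-5,-1.2],
    [-1.8,-10,-1.2],
    [-1.8,-15.5,-1.2],
    [-1.5,-15.5,1],
    [-0.5,-15.5,3],
    [0.7,-15.5,5],
    [0.7,-15.5,6.7],
    [0.7,-15.5,6.7],
    [-1,-15.5,5],
    [-2.6,-15.5,3.2]
  ],
  "angular": [
    [0.1,0,-0.1],
    [0.1,0,-0.1],
    [0.1,0,-0.1],
    [0.1,0,-0.1],
    [0.1,0,-0.1],
    [0.1,0,-0.1],
    [0.1,0,-0.1],
    [0.1,0,-0.1],
    [0.1,0,-0.1],
    [0.1,0,-0.1]
  ],
  "gripper": [15,15,15,15,15,15,15,15,15,15]
}}

```text
clock: 20.0
tool_pos: [0.727, 0.2284, 0.1939]
ee_rot: [[-0.122, 0.045, 0.992], [-0.932, 0.338, -0.129], [-0.341, -0.94, 0.001]]
contact_force: [-0.1, 0.2, -4.4]
gripper_width: 0.0205
```

```bash
python3 -c "
from ft import *
ft(2)"; python3 vw.py s14
```

```text
20.05 [-0.1226 -0.2887 -4.2145 -0.7354  0.1748  0.0408  0.7267  0.2284  0.1936]
[0.71656822 0.15113993 0.18840927] [ 0.12957869  0.99156863 -0.00101253]
```

View pics/s14o.png

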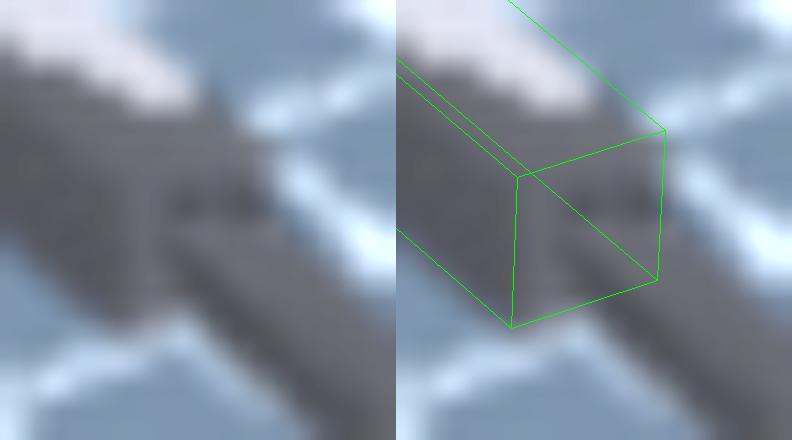

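Call:
{"method": "jog_arm", "body": {
  "translation": [
    [-0.8,0,0.5],
    [-1.6,0,0.8],
    [-1.6,-1,0.8],
    [-1.6,-2,0.8],
    [-1.6,-3,0.8],
    [-1.6,-4,0.8],
    [-1.6,-5,0.8],
    [-1.6,-6,0.8],
    [-1.6,-7,0.8],
    [-1.6,-7,0.8]
  ],
  "angular": [
    [0,0,0],
    [0,0,0],
    [0,0,0],
    [0,0,0],
    [0,0,0],
    [0,0,0],
    [0,0,0],
    [0,0,0],
    [0,0,0],
    [0,0,0]
  ],
  "gripper": [15,15,15,15,15,15,15,15,15,15]
}}

```text
clock: 21.15
tool_pos: [0.7251, 0.2211, 0.1944]
ee_rot: [[-0.122, 0.044, 0.992], [-0.932, 0.338, -0.13], [-0.341, -0.94, -0.0]]
contact_force: [0.1, 0.3, -5.3]
gripper_width: 0.0204
```

```bash
python3 -c "
from ft import *
ft(2)"; python3 vw.py s15
```

```text
21.2 [-0.2096 -0.0487 -5.3496 -0.7581  0.1106  0.0299  0.7251  0.2211  0.1944]
[0.71497098 0.14418257 0.18924794] [ 1.29534860e-01  9.91574411e-01 -9.53080801e-04]
```

View pics/s15o.png

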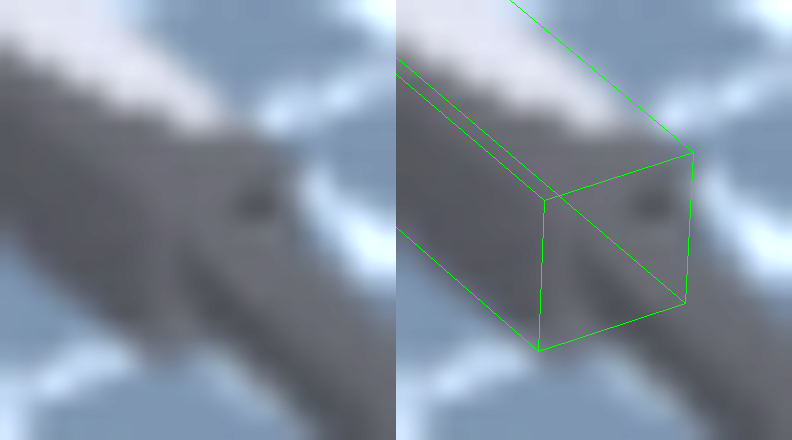

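Call:
{"method": "jog_arm", "body": {
  "translation": [
    [-0.1,-1,0],
    [-0.3,-2,0],
    [-0.5,-3.5,0],
    [-0.7,-5,0],
    [-0.9,-6.5,0],
    [-1.1,-8,0],
    [-1.3,-9.5,0],
    [-1.5,-11,0],
    [-1.7,-12.5,0],
    [-1.7,-13,0]
  ],
  "angular": [
    [0,0,0],
    [0,0,0],
    [0,0,0],
    [0,0,0],
    [0,0,0],
    [0,0,0],
    [0,0,0],
    [0,0,0],
    [0,0,0],
    [0,0,0]
  ],
  "gripper": [15,15,15,15,15,15,15,15,15,15]
}}

```text
clock: 22.3
tool_pos: [0.7234, 0.2081, 0.1944]
ee_rot: [[-0.122, 0.044, 0.992], [-0.932, 0.338, -0.13], [-0.341, -0.94, -0.0]]
contact_force: [0.7, -0.3, -3.8]
gripper_width: 0.0208
```

```bash
python3 -c "
from ft import *
ft(1)"; python3 vw.py s16
```

```text
22.3 [ 0.6762 -0.311  -3.752  -0.6951  0.1467  0.0208  0.7234  0.2081  0.1944]
[0.71325878 0.13106413 0.18925023] [ 1.29665759e-01  9.91557310e-01 -9.44796634e-04]
```

Sliding freely. Continue.

Call:
{"method": "jog_arm", "body": {
  "translation": [
    [-0.2,-1.5,0],
    [-0.4,-3,0],
    [-0.6,-4.5,0],
    [-0.8,-6,0],
    [-1,-7.5,0],
    [-1.2,-9,0],
    [-1.4,-10.5,0],
    [-1.6,-12,0],
    [-1.8,-13.5,0],
    [-1.9,-14.5,0]
  ],
  "angular": [
    [0,0,0],
    [0,0,0],
    [0,0,0],
    [0,0,0],
    [0,0,0],
    [0,0,0],
    [0,0,0],
    [0,0,0],
    [0,0,0],
    [0,0,0]
  ],
  "gripper": [15,15,15,15,15,15,15,15,15,15]
}}

```text
clock: 23.4
tool_pos: [0.7215, 0.1935, 0.1944]
ee_rot: [[-0.122, 0.044, 0.992], [-0.932, 0.338, -0.13], [-0.341, -0.94, -0.0]]
contact_force: [0.5, -0.3, -4.2]
gripper_width: 0.0204
```

```bash
python3 -c "
from ft import *
ft(1)"
```

```text
23.4 [ 0.4989 -0.3301 -4.2114 -0.7144  0.0719  0.0497  0.7215  0.1935  0.1944]
```

Call:
{"method": "jog_arm", "body": {
  "translation": [
    [-0.2,-1.5,0],
    [-0.4,-3,0],
    [-0.6,-4.5,0],
    [-0.8,-6,0],
    [-1,-7.5,0],
    [-1.2,-9,0],
    [-1.4,-10.5,0],
    [-1.6,-12,0],
    [-1.8,-13.5,0],
    [-2,-15,0]
  ],
  "angular": [
    [0,0,0],
    [0,0,0],
    [0,0,0],
    [0,0,0],
    [0,0,0],
    [0,0,0],
    [0,0,0],
    [0,0,0],
    [0,0,0],
    [0,0,0]
  ],
  "gripper": [15,15,15,15,15,15,15,15,15,15]
}}

```text
clock: 24.45
tool_pos: [0.7192, 0.1787, 0.1944]
ee_rot: [[-0.122, 0.043, 0.992], [-0.932, 0.339, -0.13], [-0.342, -0.94, -0.001]]
contact_force: [-1.5, 3.3, -3.8]
gripper_width: 0.0207
```

```bash
python3 -c "
from ft import *
ft(1)"; python3 - <<'E'
from ov import *
C=save('side','pics/s17.png'); s=manip.state(); m,u,B=tubebox(s); print(m)
im=cv2.convertScaleAbs(crop('pics/s17.png',330,120,40,30,20),alpha=1.7,beta=-70); draw(im,C,B+[0,0,.0035],330,120,20,(0,255,0)); cv2.imwrite('pics/s17o.png',im)
C=save('top','pics/t17.png'); im=crop('pics/t17.png',260,130,60,45,13); draw(im,C,B+[0,0,.0035],260,130,13,(0,255,0)); cv2.imwrite('pics/t17o.png',im)
E
```

```text
24.45 [-1.5091  3.3057 -3.7986 -0.1757  0.4506 -0.0629  0.7192  0.1787  0.1944]
[0.70908027 0.10138198 0.18916502]
```

View pics/s17o.png

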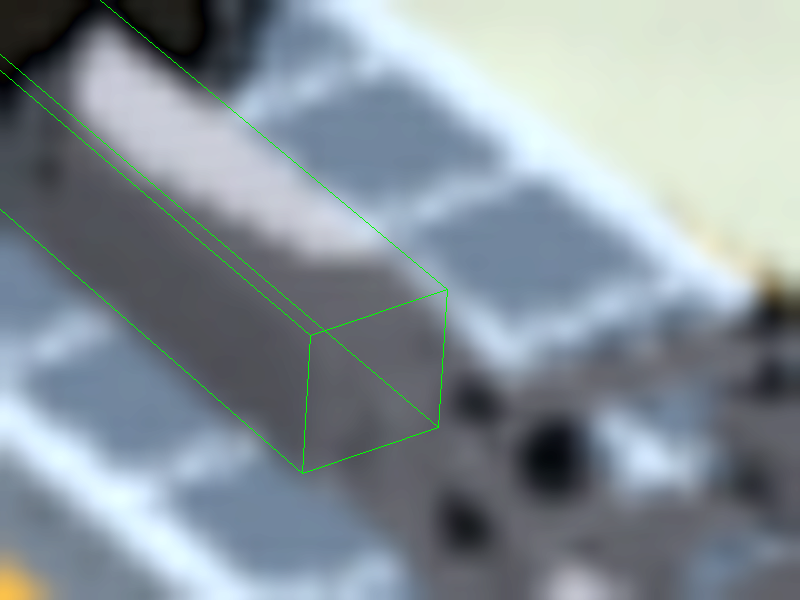

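View pics/t17o.png

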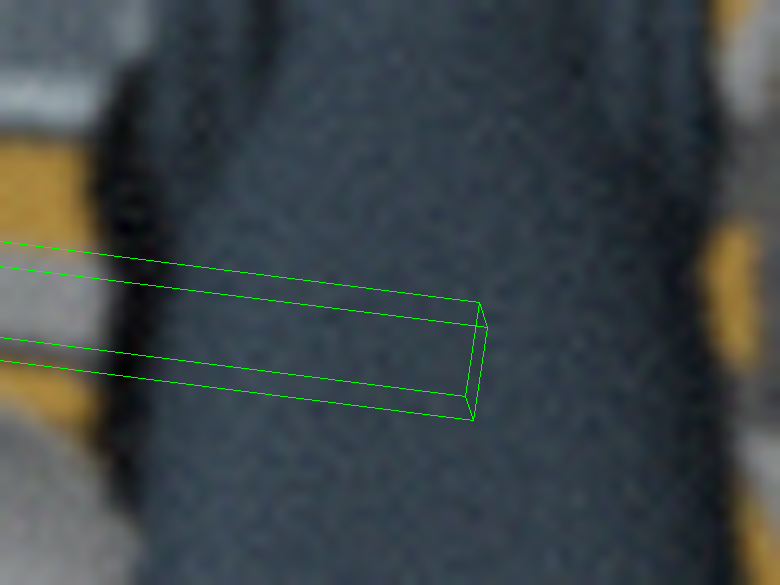

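Call:
{"method": "jog_arm", "body": {
  "translation": [
    [-0.6,0,0],
    [-1,-1,0],
    [-1.1,-2,0],
    [-1.3,-3,0],
    [-1.4,-4,0],
    [-1.5,-5,0],
    [-1.7,-6,0],
    [-1.8,-7,0],
    [-1.8,-7,0],
    [-1.8,-7,0]
  ],
  "angular": [
    [0,0,0],
    [0,0,0],
    [0,0,0],
    [0,0,0],
    [0,0,0],
    [0,0,0],
    [0,0,0],
    [0,0,0],
    [0,0,0],
    [0,0,0]
  ],
  "gripper": [15,15,15,15,15,15,15,15,15,15]
}}

```text
clock: 25.6
tool_pos: [0.7174, 0.1714, 0.1944]
ee_rot: [[-0.123, 0.043, 0.991], [-0.932, 0.338, -0.13], [-0.341, -0.94, -0.001]]
contact_force: [0.2, 2.7, -3.1]
gripper_width: 0.0207
```

```bash
python3 -c "
from ft import *
ft(2)"
```

```text
25.65 [-0.3343  2.0887 -3.2275 -0.3333  0.1679 -0.095   0.7174  0.1714  0.1944]
```

Call:
{"method": "jog_arm", "body": {
  "translation": [
    [-0.1,-0.5,0],
    [-0.2,-1,0],
    [-0.3,-1.5,0],
    [-0.3,-2,0],
    [-0.4,-2.5,0],
    [-0.4,-3,0],
    [-0.5,-3.5,0],
    [-0.5,-4,0],
    [-0.5,-4,0],
    [-0.5,-4,0]
  ],
  "angular": [
    [0,0,0],
    [0,0,0],
    [0,0,0],
    [0,0,0],
    [0,0,0],
    [0,0,0],
    [0,0,0],
    [0,0,0],
    [0,0,0],
    [0,0,0]
  ],
  "gripper": [15,15,15,15,15,15,15,15,15,15]
}}

```text
clock: 26.7
tool_pos: [0.7171, 0.1709, 0.195]
ee_rot: [[-0.12, 0.044, 0.992], [-0.93, 0.344, -0.127], [-0.347, -0.938, -0.001]]
contact_force: [2.8, 10.1, -4.7]
gripper_width: 0.0205
```

```bash
python3 -c "
from ft import *
ft(2)"; python3 - <<'E'
from ov import *
C=save('side','pics/s18.png'); s=manip.state(); m,u,B=tubebox(s); print(m,u)
im=cv2.convertScaleAbs(crop('pics/s18.png',330,120,40,30,20),alpha=1.7,beta=-70); draw(im,C,B+[0,0,.0035],330,120,20,(0,255,0)); cv2.imwrite('pics/s18o.png',im)
E
```

```text
26.75 [ 1.9996  9.9615 -4.674   1.1703 -0.2119 -0.168   0.7171  0.1709  0.1949]
[0.7071566  0.09378993 0.18932682] [0.12739603 0.99183844 0.00517271]
```

View pics/s18o.png

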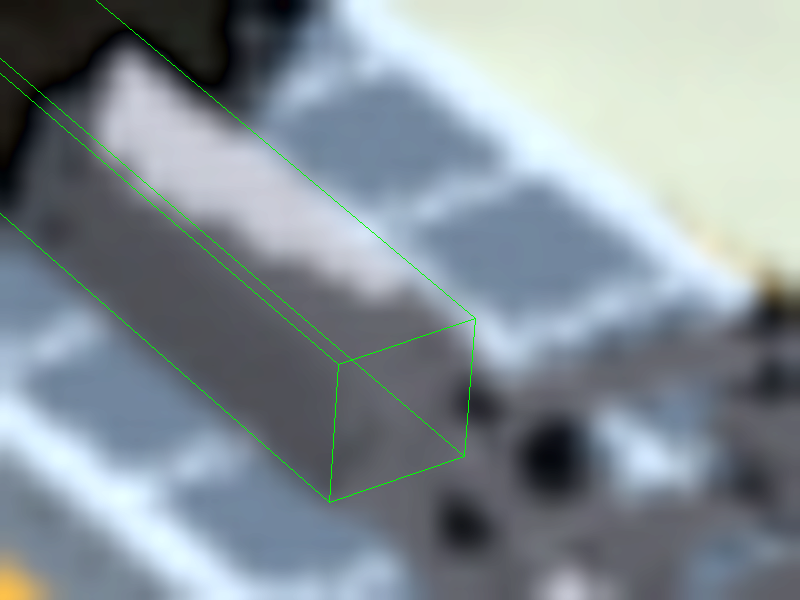

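```bash
cat > sw.py <<'E'
from kin import *
P0=np.array([.7024,.0581]); D=np.array([.993,.113]); U0=82.5; TH0=1.85; ZT=.1944
def tgt(th,gap=.003,ZT=ZT,lead=0):
    s=max(0,.013-.0116*(1-np.cos(th-.16))); P=P0+D*s
    ua=U0+np.degrees(TH0-th)+lead; a=np.radians(ua); u=np.array([np.cos(a),np.sin(a)])
    xy=P+u*(.036+gap+.0778); return np.r_[xy,ZT],ua
def call(ths,**k):
    s=manip.state(); T=[];A=[]
    for th in ths:
        p,ua=tgt(th,**k); t,d=goal(p,ua,20,s); T.append(t.round(1).tolist());A.append(d.round(1).tolist())
    print(T);print(A)
E
python3 - <<'E'
from sw import *
p,f=fit(); q=None
for th in (1.85,1.5,1.1,.7,.3,0,-.1):
    x,ua=tgt(th); q,e,er=ik(x,Rt(ua,20),p,q if q is not None else np.array(manip.state()['joint_positions'])); print(th,x.round(4),round(ua,1),q.round(1),round(e,2),round(er,2))
call(np.linspace(1.82,1.45,10))
E
```

```text
1.85 [0.7177 0.1739 0.1944] 82.5 [ 0.3 30.2 31.6 88.5 19.8 98.3] 0.0 0.0
1.5 [0.681  0.1726 0.1944] 102.6 [ 0.3 32.8 35.1 96.7 19.5 77. ] 0.0 0.0
1.1 [0.6428 0.1542 0.1944] 125.5 [  0.2  35.4  38.7 105.1  16.2  53. ] 0.0 0.0
0.7 [0.6142 0.1206 0.1944] 148.4 [-1.00e-01  3.73e+01  4.11e+01  1.11e+02  1.03e+01  3.00e+01] 0.0 0.0
0.3 [0.5997 0.0772 0.1944] 171.3 [ -0.4  38.1  42.1 113.8   2.8   7.8] 0.0 0.0
0 [0.5996 0.0423 0.1944] 188.5 [ -0.8  38.   42.  113.7  -3.2  -8.7] 0.0 0.0
-0.1 [0.6017 0.0308 0.1944] 194.2 [ -0.9  37.9  41.8 113.3  -5.1 -14.2] 0.0 0.0
[[-2.5, 3.4, -0.5], [-6.9, 3.9, -0.5], [-11.2, 4.1, -0.5], [-15.5, 4.1, -0.5], [-19.8, 4.0, -0.5], [-24.1, 3.6, -0.5], [-28.4, 3.1, -0.5], [-32.7, 2.4, -0.5], [-36.9, 1.4, -0.5], [-41.1, 0.3, -0.5]]
[[-0.3, 0.0, 1.5], [-0.3, -0.0, 3.9], [-0.3, -0.0, 6.2], [-0.3, -0.0, 8.6], [-0.3, -0.0, 11.0], [-0.3, -0.0, 13.3], [-0.3, -0.0, 15.7], [-0.3, -0.0, 18.0], [-0.3, -0.0, 20.4], [-0.3, -0.0, 22.7]]
```

Call:
{"method": "jog_arm", "body": {
  "translation": [
    [-1,3,-0.5],
    [-5,3.7,-0.5],
    [-9.5,4,-0.5],
    [-14,4.1,-0.5],
    [-18,4,-0.5],
    [-22,3.8,-0.5],
    [-26,3.4,-0.5],
    [-30,2.8,-0.5],
    [-34,2.1,-0.5],
    [-38,1.1,-0.5]
  ],
  "angular": [
    [-0.3,0,0.7],
    [-0.3,0,2.9],
    [-0.3,0,5.3],
    [-0.3,0,7.7],
    [-0.3,0,9.9],
    [-0.3,0,12.1],
    [-0.3,0,14.3],
    [-0.3,0,16.6],
    [-0.3,0,18.8],
    [-0.3,0,21]
  ],
  "gripper": [15,15,15,15,15,15,15,15,15,15],
  "squeeze": 90
}}

```text
clock: 27.85
tool_pos: [0.6804, 0.1725, 0.1947]
ee_rot: [[0.224, -0.079, 0.971], [-0.912, 0.333, 0.238], [-0.342, -0.94, 0.003]]
contact_force: [3.3, 4.9, -5.3]
gripper_width: 0.0197
```

```bash
python3 - <<'E'
from sw import *
s=manip.state(); R=np.array(s['ee_rot']); print(s['clock'],np.array(s['tool_pos']).round(4),np.array(s['contact_force']).round(1),np.array(s['wrist_torque']).round(2),'ua',np.degrees(np.arctan2(R[0,2],-R[1,2])).round(1),s['gripper_width'])
x,ua=tgt(1.4); print(x,ua)
call(np.linspace(1.44,1.07,10))
E
```

```text
27.85 [0.6804 0.1725 0.1947] [ 3.3  4.9 -5.3] [ 0.09 -0.86 -0.74] ua 103.7 0.019665932106915338
[0.67088985 0.16958765 0.1944    ] 108.28310078088705
[[-5.5, -1.6, -0.3], [-9.6, -3.0, -0.3], [-13.7, -4.5, -0.3], [-17.7, -6.2, -0.3], [-21.7, -8.2, -0.3], [-25.5, -10.3, -0.3], [-29.3, -12.5, -0.3], [-33.0, -15.0, -0.3], [-36.6, -17.6, -0.3], [-40.1, -20.4, -0.3]]
[[-0.1, 0.1, 2.2], [-0.1, 0.1, 4.6], [-0.1, 0.1, 7.0], [-0.1, 0.1, 9.3], [-0.1, 0.1, 11.7], [-0.1, 0.1, 14.0], [-0.1, 0.1, 16.4], [-0.1, 0.1, 18.7], [-0.1, 0.1, 21.1], [-0.1, 0.1, 23.4]]
```

```bash
cat >> sw.py <<'E'
def call2(ths,gap=.0045,lag=2.,Z=.1945):
    s=manip.state(); T=[];A=[]
    for th in ths:
        p,ua=tgt(th,gap=gap,ZT=Z); t,d=goal(p,ua-lag,20,s); T.append(t.round(1).tolist());A.append(d.round(1).tolist())
    print(T);print(A)
def rep():
    s=manip.state(); R=np.array(s['ee_rot']); print(s['clock'],np.array(s['tool_pos']).round(4),np.array(s['contact_force']).round(1),np.array(s['wrist_torque']).round(2),'ua',np.degrees(np.arctan2(R[0,2],-R[1,2])).round(1),s['gripper_width'])
E
python3 - <<'E'
from sw import *
call2(np.linspace(1.44,1.07,10))
E
```

```text
[[-5.9, -0.1, -0.2], [-10.1, -1.5, -0.2], [-14.2, -3.1, -0.2], [-18.3, -4.9, -0.2], [-22.3, -6.8, -0.2], [-26.2, -8.9, -0.2], [-30.1, -11.2, -0.2], [-33.8, -13.7, -0.2], [-37.5, -16.4, -0.2], [-41.0, -19.2, -0.2]]
[[-0.1, 0.1, 0.2], [-0.1, 0.1, 2.6], [-0.1, 0.1, 5.0], [-0.1, 0.1, 7.3], [-0.1, 0.1, 9.7], [-0.1, 0.1, 12.0], [-0.1, 0.1, 14.4], [-0.1, 0.1, 16.7], [-0.1, 0.1, 19.1], [-0.1, 0.1, 21.4]]
```

Call:
{"method": "jog_arm", "body": {
  "translation": [
    [-5,0,-0.2],
    [-9.5,-1.3,-0.2],
    [-14,-3,-0.2],
    [-18.3,-4.9,-0.2],
    [-22.3,-6.8,-0.2],
    [-26.2,-8.9,-0.2],
    [-30.1,-11.2,-0.2],
    [-33.8,-13.7,-0.2],
    [-37.5,-16.4,-0.2],
    [-41,-19.2,-0.2]
  ],
  "angular": [
    [0,0,0.7],
    [0,0,2.6],
    [0,0,5],
    [0,0,7.3],
    [0,0,9.7],
    [0,0,12],
    [0,0,14.4],
    [0,0,16.7],
    [0,0,19.1],
    [0,0,21.4]
  ],
  "gripper": [15,15,15,15,15,15,15,15,15,15]
}}

```text
clock: 28.85
tool_pos: [0.6438, 0.156, 0.1953]
ee_rot: [[0.548, -0.185, 0.816], [-0.764, 0.287, 0.578], [-0.341, -0.94, 0.016]]
contact_force: [8.8, 9.5, -5.8]
gripper_width: 0.02
```

```bash
python3 - <<'E'
from sw import *
rep()
print(tgt(1.07,gap=.0045))
call2(np.linspace(1.03,.66,10))
E
```

```text
28.85 [0.6438 0.156  0.1953] [ 8.8  9.5 -5.8] [ 1.28 -2.22 -0.73] ua 125.3 0.019966696186808422
(array([0.63935102, 0.15330379, 0.1944    ]), np.float64(127.19070802020421))
[[-7.8, -5.6, -0.8], [-11.1, -8.7, -0.8], [-14.3, -12.0, -0.8], [-17.4, -15.4, -0.8], [-20.3, -19.0, -0.8], [-23.2, -22.7, -0.8], [-25.9, -26.5, -0.8], [-28.4, -30.4, -0.8], [-30.8, -34.5, -0.8], [-33.0, -38.7, -0.8]]
[[-0.5, 0.8, 2.2], [-0.5, 0.8, 4.6], [-0.6, 0.8, 6.9], [-0.6, 0.7, 9.3], [-0.6, 0.7, 11.6], [-0.6, 0.7, 14.0], [-0.6, 0.7, 16.3], [-0.6, 0.7, 18.7], [-0.6, 0.7, 21.0], [-0.6, 0.7, 23.4]]
```

Call:
{"method": "jog_arm", "body": {
  "translation": [
    [-7,-5,-0.8],
    [-11.1,-8.7,-0.8],
    [-14.3,-12,-0.8],
    [-17.4,-15.4,-0.8],
    [-20.3,-19,-0.8],
    [-23.2,-22.7,-0.8],
    [-25.9,-26.5,-0.8],
    [-28.4,-30.4,-0.8],
    [-30.8,-34.5,-0.8],
    [-33,-38.7,-0.8]
  ],
  "angular": [
    [-0.5,0.8,2.2],
    [-0.5,0.8,4.6],
    [-0.6,0.8,6.9],
    [-0.6,0.7,9.3],
    [-0.6,0.7,11.6],
    [-0.6,0.7,14],
    [-0.6,0.7,16.3],
    [-0.6,0.7,18.7],
    [-0.6,0.7,21],
    [-0.6,0.7,23.4]
  ],
  "gripper": [15,15,15,15,15,15,15,15,15,15]
}}

```text
clock: 29.85
tool_pos: [0.6135, 0.1222, 0.1952]
ee_rot: [[0.807, -0.286, 0.517], [-0.482, 0.188, 0.856], [-0.342, -0.94, 0.014]]
contact_force: [4.4, 12.2, -4.5]
gripper_width: 0.0197
```

```bash
python3 - <<'E'
from sw import *
rep()
print(tgt(.66,gap=.0045))
call2(np.linspace(.62,.25,10))
E
```

```text
29.85 [0.6135 0.1222 0.1952] [ 4.4 12.2 -4.5] [ 2.14 -1.5  -0.52] ua 148.9 0.019729786741460476
(array([0.61075132, 0.11733493, 0.1944    ]), np.float64(150.68197762056798))
[[-4.7, -9.0, -0.7], [-6.7, -13.3, -0.7], [-8.4, -17.8, -0.7], [-10.0, -22.3, -0.7], [-11.4, -26.9, -0.7], [-12.7, -31.5, -0.7], [-13.7, -36.2, -0.7], [-14.6, -41.0, -0.7], [-15.4, -45.8, -0.7], [-15.9, -50.6, -0.7]]
[[-0.7, 0.4, 2.1], [-0.7, 0.4, 4.4], [-0.7, 0.4, 6.8], [-0.7, 0.4, 9.2], [-0.7, 0.4, 11.5], [-0.7, 0.3, 13.9], [-0.7, 0.3, 16.2], [-0.7, 0.3, 18.6], [-0.7, 0.3, 20.9], [-0.7, 0.3, 23.3]]
```

Call:
{"method": "jog_arm", "body": {
  "translation": [
    [-4.4,-8.5,-0.7],
    [-6.5,-13,-0.7],
    [-8.4,-17.8,-0.7],
    [-10,-22.3,-0.7],
    [-11.4,-26.9,-0.7],
    [-12.7,-31.5,-0.7],
    [-13.7,-36.2,-0.7],
    [-14.6,-41,-0.7],
    [-15.4,-45.8,-0.7],
    [-15.9,-50.6,-0.7]
  ],
  "angular": [
    [-0.7,0.4,2.1],
    [-0.7,0.4,4.4],
    [-0.7,0.4,6.8],
    [-0.7,0.4,9.2],
    [-0.7,0.4,11.5],
    [-0.7,0.3,13.9],
    [-0.7,0.3,16.2],
    [-0.7,0.3,18.6],
    [-0.7,0.3,20.9],
    [-0.7,0.3,23.3]
  ],
  "gripper": [15,15,15,15,15,15,15,15,15,15]
}}

```text
clock: 30.85
tool_pos: [0.5975, 0.0738, 0.1947]
ee_rot: [[0.931, -0.339, 0.133], [-0.123, 0.051, 0.991], [-0.343, -0.939, 0.006]]
contact_force: [-2.5, 6.3, -4.4]
gripper_width: 0.0203
```

```bash
python3 - <<'E'
from sw import *
rep()
print(tgt(.25,gap=.0045))
call2(np.linspace(.22,-.05,10))
C=save('top','pics/t20.png');cv2.imwrite('pics/s20.png',save('side','pics/s20.png')['image'])
E
```

```text
30.85 [0.5975 0.0738 0.1947] [-2.5  6.3 -4.4] [ 1.2  -0.24 -0.05] ua 172.3 0.020272572564216485
(array([0.59757359, 0.07157361, 0.1944    ]), np.float64(174.17324722093173))
[[-0.2, -5.8, -0.2], [-0.4, -9.3, -0.2], [-0.5, -12.8, -0.2], [-0.5, -16.4, -0.2], [-0.4, -19.9, -0.2], [-0.2, -23.5, -0.2], [0.1, -27.0, -0.2], [0.5, -30.5, -0.2], [1.0, -34.1, -0.2], [1.6, -37.6, -0.2]]
[[-0.3, -0.0, 1.5], [-0.3, -0.0, 3.3], [-0.3, -0.0, 5.0], [-0.3, -0.0, 6.7], [-0.3, -0.0, 8.4], [-0.3, -0.0, 10.1], [-0.3, -0.0, 11.9], [-0.3, -0.0, 13.6], [-0.3, -0.0, 15.3], [-0.3, -0.1, 17.0]]
```

View pics/s20.png

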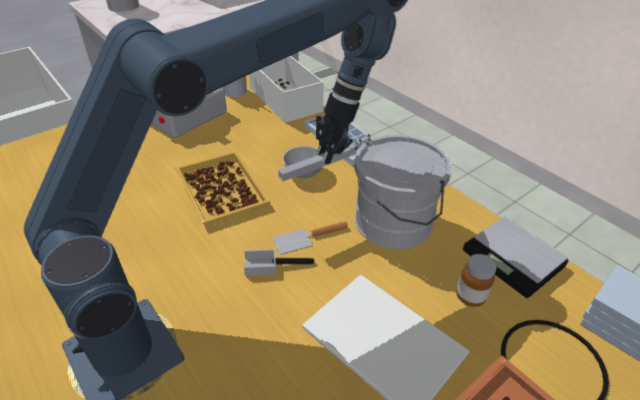

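Call:
{"method": "jog_arm", "body": {
  "translation": [
    [-0.2,-4.5,-0.2],
    [-0.4,-8,-0.2],
    [-0.5,-11.5,-0.2],
    [-0.6,-15,-0.2],
    [-0.6,-18.5,-0.2],
    [-0.5,-22,-0.2],
    [-0.2,-25.5,-0.2],
    [0,-29,-0.2],
    [0,-31,-0.2],
    [0,-31,-0.2]
  ],
  "angular": [
    [-0.3,0,1.5],
    [-0.3,0,3.3],
    [-0.3,0,5],
    [-0.3,0,6.7],
    [-0.3,0,8.4],
    [-0.3,0,10.1],
    [-0.3,0,11.9],
    [-0.3,0,13.6],
    [-0.3,0,14.5],
    [-0.3,0,14.5]
  ],
  "gripper": [15,15,15,15,15,15,15,15,15,15]
}}

```text
clock: 31.95
tool_pos: [0.5985, 0.0437, 0.1945]
ee_rot: [[0.934, -0.338, -0.12], [0.114, -0.038, 0.993], [-0.34, -0.94, 0.003]]
contact_force: [1.3, 5.4, -4.9]
gripper_width: 0.0197
```

```bash
python3 - <<'E'
from sw import *
from ov import crop
rep()
for th in (.1,0,-.05): print(th,tgt(th,gap=.0045))
save('side','pics/s21.png'); save('top','pics/t21.png')
cv2.imwrite('pics/s21c.png',crop('pics/s21.png',280,100,100,75,8))
cv2.imwrite('pics/t21c.png',crop('pics/t21.png',260,100,100,75,8))
E
```

```text
31.95 [0.5985 0.0437 0.1945] [ 1.3  5.4 -4.9] [ 1.19 -1.02 -0.02] ua -173.1 0.019714006018753373
0.1 (array([0.59712626, 0.0538545 , 0.1944    ]), np.float64(182.76761414789405))
0 (array([0.59816044, 0.04207214, 0.1944    ]), np.float64(188.49719209920232))
-0.05 (array([0.59907437, 0.03623429, 0.1944    ]), np.float64(191.36198107485643))
```

View pics/s21c.png

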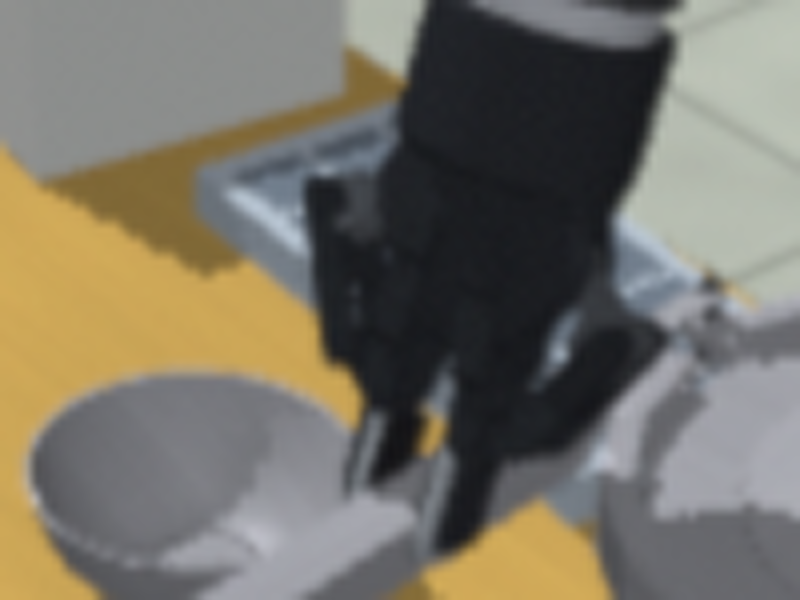

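View pics/t21c.png

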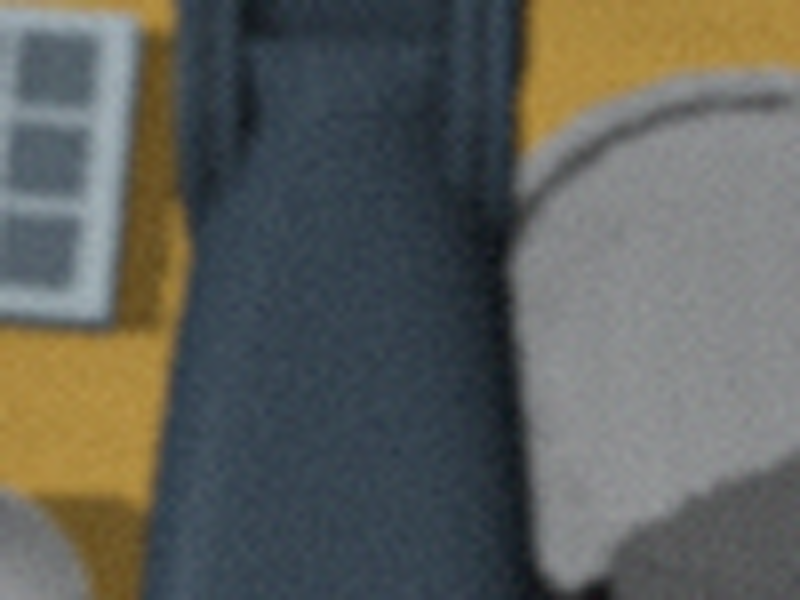

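Call:
{"method": "jog_arm", "body": {
  "translation": [
    [0,-2,0],
    [0.1,-3,0],
    [0.2,-4,0],
    [0.3,-5,0],
    [0.4,-6,0],
    [0.5,-7,0],
    [0.6,-8,0],
    [0.6,-8,0],
    [0.6,-8,0],
    [0.6,-8,0]
  ],
  "angular": [
    [0,0,1],
    [0,0,1.5],
    [0,0,2],
    [0,0,2.5],
    [0,0,3],
    [0,0,3],
    [0,0,3],
    [0,0,3],
    [0,0,3],
    [0,0,3]
  ],
  "gripper": [15,15,15,15,15,15,15,15,15,15]
}}

```text
clock: 33.05
tool_pos: [0.5994, 0.0401, 0.1943]
ee_rot: [[0.927, -0.334, -0.172], [0.166, -0.048, 0.985], [-0.337, -0.941, 0.011]]
contact_force: [0.0, 12.3, -4.3]
gripper_width: 0.0199
```

```bash
python3 - <<'E'
from sw import *
rep()
E
```

```text
33.05 [0.5994 0.0401 0.1943] [ 0.  12.3 -4.3] [ 2.59 -0.78 -0.49] ua -170.1 0.019935965847142408
```

Call:
{"method": "jog_arm", "body": {
  "translation": [
    [0,-4.5,0],
    [0,-5,0],
    [0,-5.5,0],
    [0,-6,0],
    [0,-6.5,0],
    [0,-7,0],
    [0,-7,0],
    [0,-7,0],
    [0,-7,0],
    [0,-7,0]
  ],
  "angular": [
    [0,0,0],
    [0,0,0],
    [0,0,0],
    [0,0,0],
    [0,0,0],
    [0,0,0],
    [0,0,0],
    [0,0,0],
    [0,0,0],
    [0,0,0]
  ],
  "gripper": [15,15,15,15,15,15,15,15,15,15]
}}

```text
clock: 34.05
tool_pos: [0.5994, 0.0395, 0.1942]
ee_rot: [[0.927, -0.333, -0.173], [0.171, -0.036, 0.985], [-0.334, -0.942, 0.024]]
contact_force: [0.5, 16.5, -4.9]
gripper_width: 0.0199
```

```bash
python3 - <<'E'
from sw import *
from ov import crop
rep()
save('side','pics/s22.png'); save('top','pics/t22.png')
cv2.imwrite('pics/s22c.png',crop('pics/s22.png',300,120,80,60,10))
E
```

```text
34.05 [0.5994 0.0395 0.1942] [ 0.5 16.5 -4.9] [ 3.38 -0.78 -0.68] ua -170.0 0.01993036060630181
```

View pics/s22c.png

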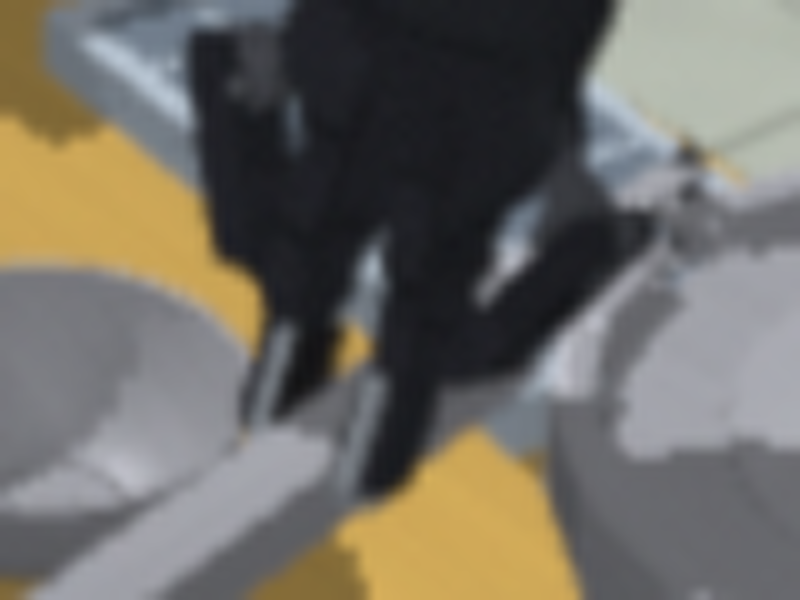

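```bash
python3 - <<'E'
from sw import *
print(goal([.5994,.0390,.1944],188.8,20)); u=np.array([np.cos(np.radians(188.8)),np.sin(np.radians(188.8))]); print(u*20,u*80)
E
```

```text
(array([-0.1, -0.6,  0.2]), array([-1.41,  0.23, -1.18]))
[-19.76456763  -3.05971673] [-79.05827052 -12.2388669 ]
```

Call:
{"method": "jog_arm", "body": {
  "translation": [
    [0,-3,0.2],
    [0,-1.5,0.2],
    [0,-0.6,0.2],
    [-1,-0.8,0.2],
    [-3,-1.1,0.2],
    [-6,-1.5,0.2],
    [-9,-2,0.2],
    [-12,-2.5,0.2],
    [-15,-2.9,0.2],
    [-18,-3.4,0.2]
  ],
  "angular": [
    [-0.5,0,-0.4],
    [-1,0.1,-0.8],
    [-1.4,0.2,-1.2],
    [-1.4,0.2,-1.2],
    [-1.4,0.2,-1.2],
    [-1.4,0.2,-1.2],
    [-1.4,0.2,-1.2],
    [-1.4,0.2,-1.2],
    [-1.4,0.2,-1.2],
    [-1.4,0.2,-1.2]
  ],
  "gripper": [15,15,15,15,15,15,15,15,15,15]
}}

```text
clock: 35.15
tool_pos: [0.5829, 0.0385, 0.1944]
ee_rot: [[0.93, -0.333, -0.153], [0.146, -0.048, 0.988], [-0.337, -0.942, 0.004]]
contact_force: [3.2, 8.0, -5.1]
gripper_width: 0.0196
```

```bash
python3 - <<'E'
from sw import *
rep()
E
```

```text
35.15 [0.5829 0.0385 0.1944] [ 3.2  8.  -5.1] [ 1.81 -1.38 -0.21] ua -171.2 0.019585179861480072
```

Call:
{"method": "jog_arm", "body": {
  "translation": [
    [-3,0.3,0],
    [-7,0.3,0],
    [-11,0,0],
    [-15,-0.5,0],
    [-19,-1,0],
    [-24,-1.7,0],
    [-29,-2.4,0],
    [-34,-3,0],
    [-39,-3.7,0],
    [-42,-4.1,0]
  ],
  "angular": [
    [0,0,0],
    [0,0,0],
    [0,0,0],
    [0,0,0],
    [0,0,0],
    [0,0,0],
    [0,0,0],
    [0,0,0],
    [0,0,0],
    [0,0,0]
  ],
  "gripper": [15,15,15,15,15,15,15,15,15,15]
}}

```text
clock: 36.15
tool_pos: [0.5404, 0.0343, 0.1946]
ee_rot: [[0.93, -0.333, -0.153], [0.146, -0.048, 0.988], [-0.337, -0.942, 0.004]]
contact_force: [-0.1, 0.2, -3.6]
gripper_width: 0.0198
```

```bash
python3 - <<'E'
from sw import *
rep()
E
```

```text
36.15 [0.5404 0.0343 0.1946] [-0.1  0.2 -3.6] [ 0.1  -0.7   0.03] ua -171.2 0.019838939951804458
```

Call:
{"method": "jog_arm", "body": {
  "translation": [
    [-4,-0.6,0],
    [-8,-1.2,0],
    [-12,-1.8,0],
    [-16,-2.4,0],
    [-20,-3,0],
    [-26,-4,0],
    [-33,-5,0],
    [-40,-6,0],
    [-46,-7,0],
    [-50,-7.5,0]
  ],
  "angular": [
    [0,0,0],
    [0,0,0],
    [0,0,0],
    [0,0,0],
    [0,0,0],
    [0,0,0],
    [0,0,0],
    [0,0,0],
    [0,0,0],
    [0,0,0]
  ],
  "gripper": [15,15,15,15,15,15,15,15,15,15]
}}

```text
clock: 37.15
tool_pos: [0.4897, 0.0267, 0.1947]
ee_rot: [[0.93, -0.333, -0.153], [0.146, -0.048, 0.988], [-0.337, -0.942, 0.004]]
contact_force: [0.7, -0.5, -4.2]
gripper_width: 0.0201
```

```bash
python3 - <<'E'
from sw import *
from ov import crop
rep()
save('side','pics/s23.png'); save('top','pics/t23.png')
cv2.imwrite('pics/c23.png',np.hstack([crop('pics/s23.png',325,115,50,70,8),crop('pics/t23.png',280,105,50,70,8)]))
E
```

```text
37.15 [0.4897 0.0267 0.1947] [ 0.7 -0.5 -4.2] [ 0.11 -0.75  0.02] ua -171.2 0.020141221760302575
```

View pics/c23.png

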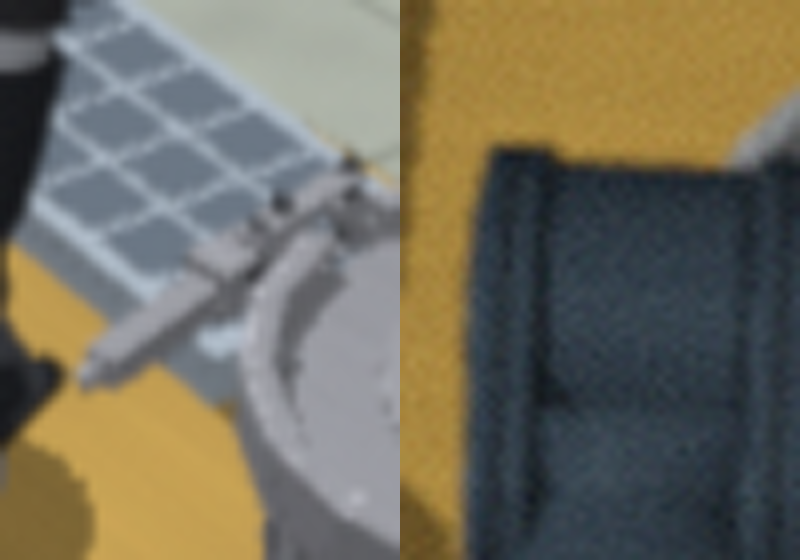

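View pics/s23.png

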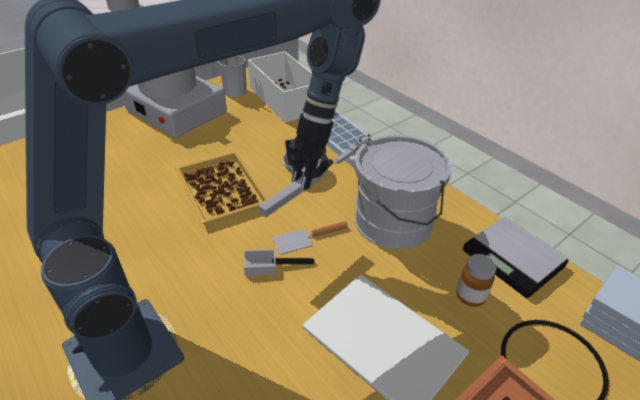

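```bash
python3 - <<'E'
from sw import *
p,f=fit()
S=load('pics/s23.png'); n=(325+90/8-.5,115+375/8-.5); print('nose',atz(S,n,.188))
a=atz(S,n,.188)[:2]-[.7151,.0596]; print(np.degrees(np.arctan2(a[1],a[0]))%360,np.linalg.norm(a))
x=np.array([.470,-.3196,.07]); print(ik(x,Rt(188.8,20),p,np.array(manip.state()['joint_positions'])))
print(goal(x,188.8,20))
E
```

```text
nose [0.61997689 0.04810599 0.188     ]
186.8898166934445 0.0958150190027635
(array([-33.85108906,  27.69739072,  13.44577783,  90.73493928,
       -13.39892262, -40.88075187]), np.float64(1.1443916996305594e-12), np.float64(2.5973585582989452e-14))
(array([ -19.8, -346.3, -124.8]), array([-0.29,  0.28, -0.01]))
```

Call:
{"method": "jog_arm", "body": {
  "translation": [
    [-5,-20,0],
    [-12,-55,0],
    [-18,-95,0],
    [-19.8,-140,0],
    [-19.8,-185,-10],
    [-19.8,-230,-25],
    [-19.8,-275,-45],
    [-19.8,-312,-65],
    [-19.8,-336,-85],
    [-19.8,-346.3,-100]
  ],
  "angular": [
    [-0.3,0.3,0],
    [-0.3,0.3,0],
    [-0.3,0.3,0],
    [-0.3,0.3,0],
    [-0.3,0.3,0],
    [-0.3,0.3,0],
    [-0.3,0.3,0],
    [-0.3,0.3,0],
    [-0.3,0.3,0],
    [-0.3,0.3,0]
  ],
  "gripper": [15,15,15,15,15,15,15,15,15,15]
}}

```text
clock: 38.25
tool_pos: [0.4693, -0.3216, 0.0928]
ee_rot: [[0.929, -0.339, -0.15], [0.141, -0.051, 0.989], [-0.343, -0.939, 0.001]]
contact_force: [0.0, -0.1, -5.5]
gripper_width: 0.02
```

```bash
python3 - <<'E'
from sw import *
from ov import *
rep(); C=save('side','pics/s24.png'); s=manip.state(); m,u,B=tubebox(s); print(m,u)
print(goal([.470,-.3196,.045],188.8,20))
im=crop('pics/s24.png',290,240,190,150,4); draw(im,C,B,290,240,4,(0,255,0)); cv2.imwrite('pics/s24c.png',im)
E
```

```text
38.25 [ 0.4693 -0.3216  0.0928] [ 0.  -0.1 -5.5] [ 0.2  -0.7  -0.01] ua -171.4 0.01996110782435275
[ 0.54523477 -0.30959561  0.08461068] [-0.98869192 -0.14991997  0.00350658]
(array([  1.7,   1.7, -45.1]), array([-0.13, -0.22,  0.18]))
```

View pics/s24c.png

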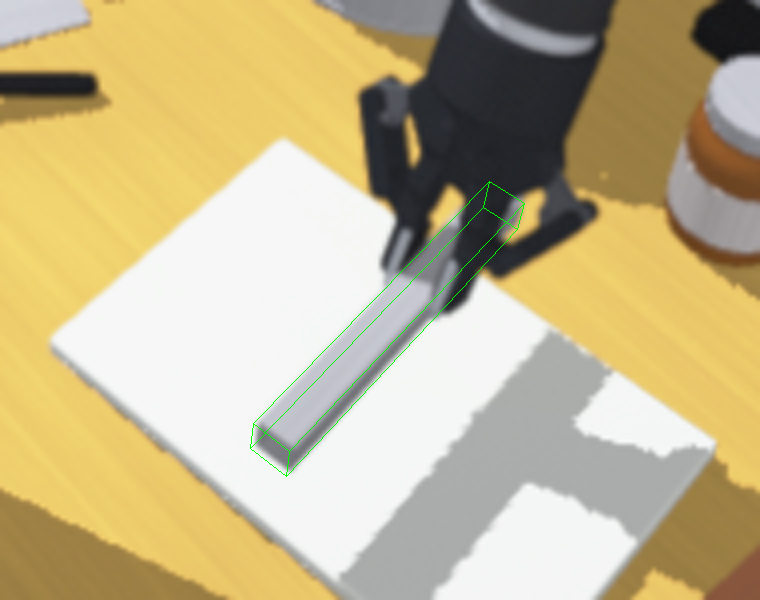

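Call:
{"method": "jog_arm", "body": {
  "translation": [
    [1.7,1.7,-8],
    [1.7,1.7,-18],
    [1.7,1.7,-28],
    [1.7,1.7,-36],
    [1.7,1.7,-43],
    [1.7,1.7,-49],
    [1.7,1.7,-53],
    [1.7,1.7,-56],
    [1.7,1.7,-57],
    [1.7,1.7,-57]
  ],
  "angular": [
    [-0.1,-0.2,0.2],
    [-0.1,-0.2,0.2],
    [-0.1,-0.2,0.2],
    [-0.1,-0.2,0.2],
    [-0.1,-0.2,0.2],
    [-0.1,-0.2,0.2],
    [-0.1,-0.2,0.2],
    [-0.1,-0.2,0.2],
    [-0.1,-0.2,0.2],
    [-0.1,-0.2,0.2]
  ],
  "gripper": [15,15,15,15,15,15,15,15,15,15]
}}

```text
clock: 39.3
tool_pos: [0.47, -0.3196, 0.0331]
ee_rot: [[0.928, -0.338, -0.153], [0.144, -0.052, 0.988], [-0.342, -0.94, 0.0]]
contact_force: [0.2, -0.6, -4.3]
gripper_width: 0.0197
```

```bash
python3 - <<'E'
from sw import *
from ov import *
rep(); m,u,B=tubebox(manip.state()); print(m,u)
print(goal([.470,-.3196,.031],188.8,20))
E
```

```text
39.3 [ 0.47   -0.3196  0.0331] [ 0.2 -0.6 -4.3] [ 0.12 -0.75 -0.05] ua -171.2 0.019726607240458684
[ 0.54692371 -0.30772026  0.02792648] [-9.88183332e-01 -1.53276296e-01  2.82602580e-04]
(array([-0. ,  0. , -2.1]), array([-0.02, -0.02, -0.02]))
```

Call:
{"method": "jog_arm", "body": {
  "translation": [
    [0,0,-0.5],
    [0,0,-1],
    [0,0,-1.5],
    [0,0,-2],
    [0,0,-2.4],
    [0,0,-2.8],
    [0,0,-3],
    [0,0,-3],
    [0,0,-3],
    [0,0,-3]
  ],
  "angular": [
    [0,0,0],
    [0,0,0],
    [0,0,0],
    [0,0,0],
    [0,0,0],
    [0,0,0],
    [0,0,0],
    [0,0,0],
    [0,0,0],
    [0,0,0]
  ],
  "gripper": [15,15,15,15,15,15,15,15,15,15]
}}

```text
clock: 40.3
tool_pos: [0.4701, -0.3197, 0.0314]
ee_rot: [[0.929, -0.338, -0.154], [0.144, -0.053, 0.988], [-0.342, -0.94, -0.0]]
contact_force: [-1.9, 2.0, 5.8]
gripper_width: 0.0199
```

```bash
python3 - <<'E'
from sw import *
from ov import *
rep(); m,u,B=tubebox(manip.state()); print(m,u)
E
```

```text
40.3 [ 0.4701 -0.3197  0.0314] [-1.9  2.   5.8] [ 0.42  0.22 -0.2 ] ua -171.2 0.019878372148122523
[ 0.54700753 -0.30780146  0.02614541] [-9.88148072e-01 -1.53503658e-01  1.18916861e-04]
```

Call:
{"method": "jog_arm", "body": {
  "translation": [
    [0,0,0],
    [0,0,0],
    [0,0,0],
    [0,0,0],
    [0,0,0],
    [0,0,0],
    [0,0,0],
    [0,0,0],
    [0,0,0],
    [0,0,0]
  ],
  "angular": [
    [0,0,0],
    [0,0,0],
    [0,0,0],
    [0,0,0],
    [0,0,0],
    [0,0,0],
    [0,0,0],
    [0,0,0],
    [0,0,0],
    [0,0,0]
  ],
  "gripper": [15,20,23,26,30,36,42,48,54,58],
  "squeeze": 30
}}

```text
clock: 41.3
tool_pos: [0.4702, -0.3198, 0.0314]
ee_rot: [[0.929, -0.338, -0.153], [0.144, -0.053, 0.988], [-0.342, -0.94, -0.0]]
contact_force: [0.0, 0.1, -1.3]
gripper_width: 0.058
```

```bash
python3 - <<'E'
from sw import *
rep(); save('wrist','pics/w25.png')
E
```

```text
41.3 [ 0.4702 -0.3198  0.0314] [ 0.   0.1 -1.3] [ 0.05 -0.33  0.03] ua -171.2 0.05795759736167518
```

View pics/w25.png

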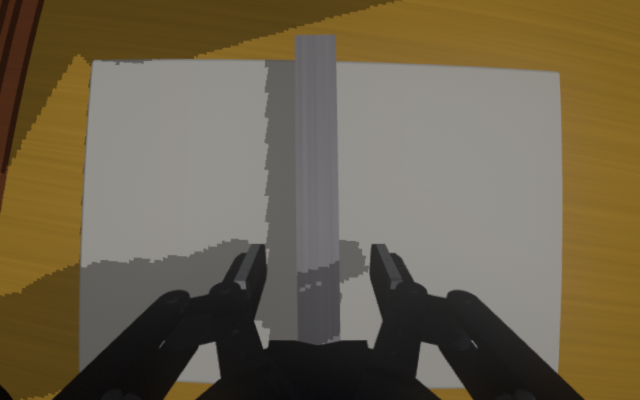

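Call:
{"method": "jog_arm", "body": {
  "translation": [
    [0,0,3],
    [0,0,8],
    [0,0,16],
    [0,0,28],
    [0,0,45],
    [-5,0,70],
    [-15,0,100],
    [-40,0,130],
    [-70,0,150],
    [-100,0,160]
  ],
  "angular": [
    [0,0,0],
    [0,0,0],
    [0,0,0],
    [0,0,0],
    [0,0,0],
    [0,0,0],
    [0,0,0],
    [0,0,0],
    [0,0,0],
    [0,0,0]
  ],
  "gripper": [58,58,58,58,58,58,58,58,58,58]
}}

```text
clock: 42.35
tool_pos: [0.3703, -0.3206, 0.1953]
ee_rot: [[0.93, -0.334, -0.154], [0.143, -0.057, 0.988], [-0.339, -0.941, -0.005]]
contact_force: [-0.5, -0.6, 0.7]
gripper_width: 0.0575
```

```bash
python3 - <<'E'
from sw import *
from ov import *
rep(); save('top','pics/t26.png'); save('side','pics/s26.png'); 
cv2.imwrite('pics/t26c.png',crop('pics/t26.png',270,110,75,65,10)); 
E
```

```text
42.35 [ 0.3703 -0.3206  0.1953] [-0.5 -0.6  0.7] [ 0.04 -0.35 -0.06] ua -171.1 0.0575154016908003
```

View pics/t26c.png

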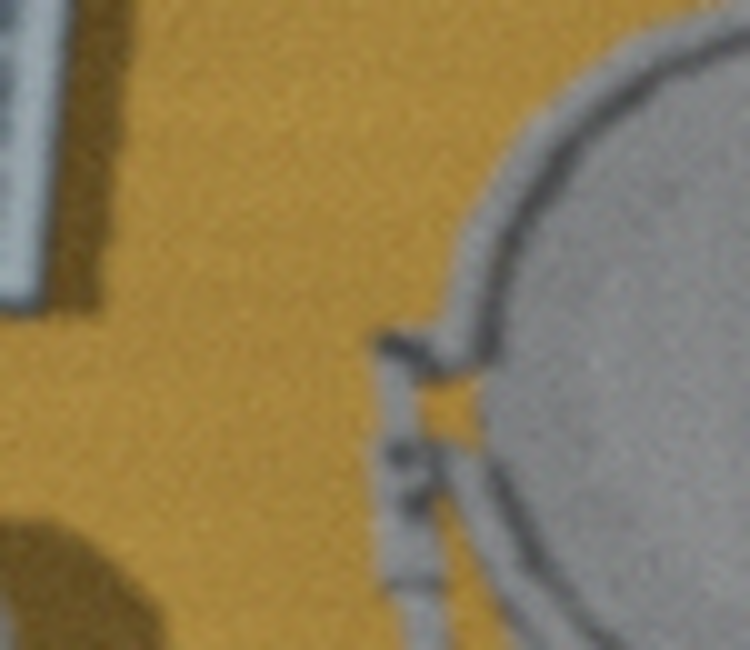

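View pics/s26.png

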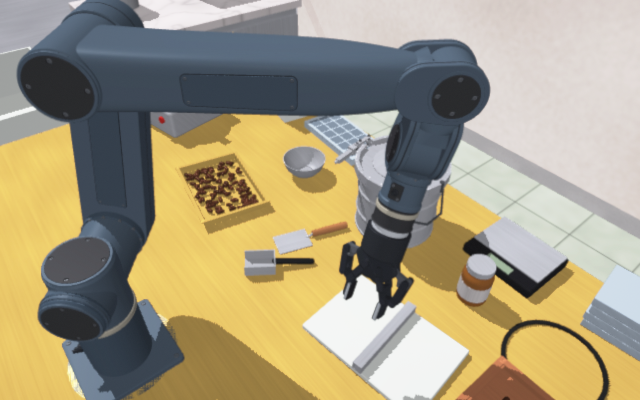

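View pics/t26.png

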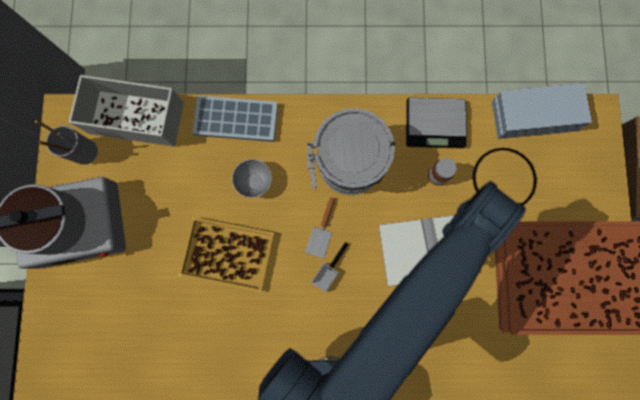

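```bash
python3 - <<'E'
from ov import *
im=crop('pics/t26.png',295,135,40,60,12)[:600]; 
im=crop('pics/t26.png',297,140,36,52,11)
for i in range(0,im.shape[1],100): cv2.putText(im,str(i),(i,10),0,.35,(0,0,255))
for i in range(0,im.shape[0],100): cv2.putText(im,str(i),(0,i),0,.35,(0,0,255))
cv2.imwrite('pics/t26z.png',im)
E
```

```text
(no output)
```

View pics/t26z.png

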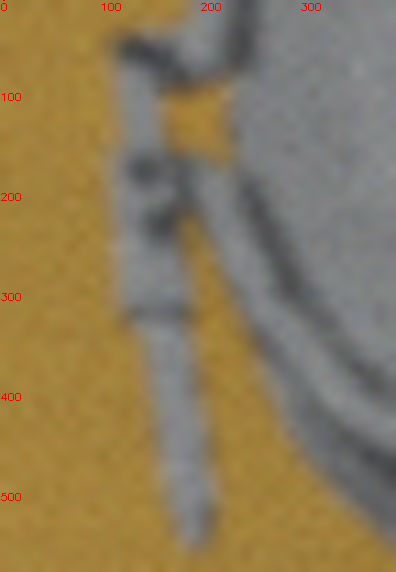

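```bash
python3 - <<'E'
from ov import *
T=load('pics/t26.png')
f=lambda x,y,x0,y0,s:atz(T,(x0+x/s-.5,y0+y/s-.5),.192)[:2]
an=lambda a,b:np.degrees(np.arctan2(*(b-a)[::-1]))%360
z=lambda x,y:f(x,y,297,140,11); o=lambda x,y:f(x,y,272,142,16)
print('shut block axis',an(z(148,225),z(157,318)),an(z(112,200),z(122,310)),'stub',an(z(162,325),z(192,540)),'pivot-tip',an(z(160,220),z(194,545)), z(160,220),z(157,318),z(194,545))
print('open block',an(o(620,280),o(425,260)),'stub',an(o(415,258),o(148,217)),'piv-tip',an(o(620,280),o(92,211)))
C=np.array([.732,-.07]); 
t=(T,); 
b=[atz(T,p,.037)[:2] for p in[(424,219),(433,218)]]; print('tube far end top',b)
E
```

```text
shut block axis 185.67506659913337 185.40957811244968 stub 188.0252125642673 pivot-tip 186.086210234389 [0.70243477 0.05729437] [0.67548565 0.05796795] [0.61366955 0.04782971]
open block 83.86710246484992 stub 80.92567915846024 piv-tip 82.23906004517175
tube far end top [array([ 0.54348842, -0.30340329]), array([ 0.54670986, -0.33270841])]
```

```bash
python3 - <<'E'
from h import *
print(manip.finish_job()); print(manip.state()['clock'])
E
```

```text
the job is handed in; nothing more can be done
None
the job is handed in; nothing more can be done
```

I slipped the tube fully home on the stub, swung the lever past its dead point and shut, pulled the tube off and laid it flat back on the board. The job is handed in at about 43 s. No verdict is reported, so the result rests on my own checks.

- **Slipping on:** The stub's shoulder caught the tube's mouth on six tries before I found the line. The axial force on those tries stayed at about 12 N or less, against the 25 N limit. Once aligned, it slid on with under 4 N until the block stopped it at 10 N, with the lever still open.
- **Swinging shut:** The swing took about 4 s at roughly 0.4 rad/s, with at most about 13 N. It ended against a firm stop: raising the push from 12 N to 16.5 N moved it only 0.6 mm.
- **Lever check after pulling off:** In the pictures the lever lies along the ring, having turned 1.78 to 1.87 rad depending on which edges I measured. This spread is too coarse to prove it is below 0.05 rad, so that part rests on the stop I felt.
- **Tube on the board:** It was set down with about 10 N and let go, lying flat near the board's centre. The gripper then moved clear.
- **Bystanders:** They look unmoved in the last pictures, but I did not measure them.
- **Disagreement:** On the way to the stub, the side camera showed the tube about 3.5 mm higher than the arm's position implied. When I set it down, the arm's value proved right to within about a millimetre.

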